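# Turn the keyring layout board over onto the cork mat

## Task

The thin wooden layout board is lying face down on the low wooden riser, too wide and too thin to be picked up as it lies. Slide it part way out over an edge of the riser so that you can get hold of it from under, lift it off, turn it over and lay it down (do not drop it) flat in the middle of the cork mat, squared up with the mat and with its pocketed face up. The board must not touch the bare table, and everything else on the table and the riser stays where it is.

Things in the scene. Friction and masses are not known exactly. Their poses are not given: they have to be found in the camera images.
- board: rectangular wooden layout board, 150 x 120 x 8 mm, edges rounded 1.5 mm, about 0.14 kg (0.1 to 0.2), lying on the riser. Origin at its very centre; x along the 150 mm side, y along the 120 mm side, z out of its plain back: up at the start, down when turned over. The other face (hidden at the start) has three round pocket marks and three slots and is just as flat. Its middle starts within 45 mm of the riser's, its sides within 0.15 rad of the riser's
- riser: fixed low wooden bench standing on the table, on its left or right half: flat top 300 mm (x) by 240 mm (y) by 20 mm thick, top surface 100 mm above the table. Origin at table level under its middle; z up. Below the top it is open along both long (y) sides; two 18 mm upright end panels at x = -125 and +125 mm carry it, set back 30 mm from the long edges. The table beside the long edge that looks to the table's middle is free, but for the spool by its near end
- mat: fixed cork mat 230 x 230 mm, 4 mm thick, lying on the table on the other half from the riser. Origin at the centre of its underside; x and y along its sides; z up
- table: the dark wooden table, its top at height 0
- jar: small amber jar, 32 mm across, 48 mm tall, standing on the riser at its end away from the robot (+x end); origin at the centre of its foot; leave alone
- weight: small brass weight, 34 mm across, 34 mm tall, standing on the riser at its end away from the robot (+x end); origin at the centre of its foot; leave alone
- glue: glue bottle with a long tapered nozzle, 60 mm across, 185 mm tall; origin at the centre of its foot; leave alone
- awl: wooden-handled awl, 150 mm long, lying on the table at the robot's right; its origin lies in its handle; leave alone
- spool: thread spool, 40 mm across, 44 mm tall, standing between riser and mat on the robot's side; origin at the centre of its foot; leave alone
- mug: white mug, 76 mm across, 85 mm tall; origin at the centre of its foot; leave alone
- parcel: closed cardboard parcel 120 x 90 x 45 mm; origin at the centre of its underside; leave alone
Mind the look-alikes: they are no part of the job. Of the things like the board, leave any that is yellow; of the rest the larger one is meant.

How it is judged:
On the way, in this order (a step that is already met when the one before it is completed fails the run):
1. the board, still lying flat on the riser, sticks out over one of the riser's edges (by 15 mm or so) (angle between board's own z axis and vertical below 0.12 rad and contact force between board and riser above 0.05 N and (y of board in the frame of riser above 0.075 m or y of board in the frame of riser below -0.075 m or x of board in the frame of riser above 0.09 m or x of board in the frame of riser below -0.09 m)), for 0.1 s.
2. the board is lifted off the riser, touching neither it nor the table (contact force between board and riser below 0.02 N and z of board in the frame of riser above 0.14 m and contact force between the fingers and board above 0.5 N), for 0.2 s.
At the end, for the whole second after the job is handed in: the board lies at rest, flat on the cork mat with its plain back down and pocketed face up, its centre within 40 mm of the mat's centre along each side of the mat, its sides within 0.2 rad of parallel to the mat's sides (either side along either), released (x of board in the frame of mat between -0.04 and 0.04 m and y of board in the frame of mat between -0.04 and 0.04 m and angle between board's own z axis and vertical above 3.05 rad and z of board in the frame of mat below 0.012 m and (angle between the x axis of board and the x axis of mat, either way round below 0.2 rad or angle between the x axis of board and the y axis of mat, either way round below 0.2 rad) and contact force between board and mat above 0.1 N and linear speed of board below 0.02 m/s); the robot touches nothing.
It fails at once if the board touches the bare table (contact force between board and table above 0.3 N).
It fails at once if the board is dropped, thrown or knocked (faster than 1 m/s) (linear speed of board above 1 m/s).
It fails at once if a bystander is pushed more than 25 mm (distance of any of jar, weight, glue, awl, spool, mug, parcel from where it was at the start of the episode above 0.025 m).
It fails at once if a standing bystander is tipped over (angle between any of jar, weight, glue, spool, mug, parcel's own z axis and vertical above 0.5 rad).
It also fails if it takes over 59 s, if anything falls off the work surface, if the arm or the gripper's body presses on something with over 40 N, if the wrist force passes 120 N, or if a joint passes its speed limit or range.

## Robot

A 6-joint arm with a two-finger parallel gripper is mounted at the origin on the work surface. World frame = base frame: x ahead of the robot, y to its left, z up, the work surface at z = 0. Lengths are in m, angles in rad, forces in N, time in s.
With the tool pointing down it reaches from about 0.3 to 0.775 m from the base axis. Payload 14.6 kg.
Tool frame: the origin (TCP) lies midway between the tips of the shut fingers; the grasp point (between the pads) lies 19 mm behind it (ctrl.grip_depth is the distance from the TCP to the grasp point, in m); z points along the fingers, x is the direction in which the jaws open and shut, and the axes are right-handed (so a half turn about z gives the same grasp; the last joint's range is limited). The gripper opens to 94 mm and grips with 3 to 60 N. Pads are 16 mm wide; open, the fingers measure 119 mm over their backs; the gripper's body (75 mm by 177 mm) begins 78 mm behind the grasp point.
Start: joints at [1.198, 0.3, 1.521, -0, 1.321, -0.067], TCP at [0.166, 0.524, 0.179] pointing down, gripper open.
Joint ranges: [-3.03, 3.03], [-0.79, 2.21], [0.23, 2.52], [-1.04, 4.18], [0, 3.07], [-2.55, 2.55]. Speed limits (rad/s): [2.22, 2.22, 2.57, 3.14, 3.14, 3.14].

## Interface

Orientations are given as [roll, pitch, yaw] about the fixed x, y, z axes, in that order (R = Rz(yaw) Ry(pitch) Rx(roll)).
In Python, from station import ctrl gives the robot as it stands.
- The arm moves only by the tool play_rows, never from a script. Its argument "steps" is a list that holds one entry, the list of rows, each a list of 7 numbers: the shift along the tool's x, y, z in cm, then the turn, a rotation vector about the tool's x, y, z in rad, then the opening, from 0 (shut) to 1 (fully open). In form: [[[x, y, z, ax, ay, az, hand], ...]]. A call has 1 to 20 rows; each row is the pose to reach, as a shift and turn from the pose measured when the call began, along the tool's axes at that moment; what a row does not reach only later rows make up. A row lasts 1/12 s, in which the tool goes at most 41.7 mm and 7.16 degrees, less where a joint would pass 70% of its speed; a pose out of reach is approached as far as the arm can. A call with a gripper value outside its range is refused whole. The fingers move at their own pace and stop on an object; "force" is the grip in N (left out, the last holds). Time passes only in rows, so rows that repeat a pose let the fingers close. It gives the time, the measured TCP pose, the force and the opening at its end, in the units of the state.
- ctrl.get_obs(): the state, without advancing time (a new reading comes with each control period).
- ctrl.camera(name): name is "scene" or "side" or "wrist"; returns a dict with "frame" (480x640x3 uint8, blue, green, red), "fovy" (degrees; the focal length in pixels is half the picture's height over the tangent of half this angle, whatever the lens; pixels are square), "cx", "cy" (the principal point, pixels), "world_to_cam" (4x4, takes a point from world to camera coordinates). Camera axes: x right, y up, looking along -z (the intrinsics and any distortion apply to the point x, -y, -z); pixel columns grow to the right and rows downward; lengths in m; the calibration is good to about 2 mm. A picture is of the moment at which its call begins. There is no depth.
- ctrl.hand_in(): hands the job in, once; it reports no verdict.
The state is a dict: "time_s": time; "qpos": joint angles; "joint_vel": joint speeds; "tau": joint torques, N m; "ee_pos": TCP position; "eef_rot": TCP orientation; "force": force on the tool from outside, world axes, zero at the start; "moment": the same for the moment, N m; "grip_width": finger opening in m.
Only numpy, scipy, OpenCV 4.12 (cv2) and the standard library are available. Lean on these libraries where they do the work, as an engineer would, in place of code of your own. Each camera call takes 0.05 s, during which the arm holds its last target. There are 200 camera calls.

## Working session

There is one attempt and no reset: what is moved stays moved. The work goes in short steps, Python scripts to look and compute and a tool call to move; the robot and the scene stay as the last step left them, time stands still between calls to the robot, and variables do not carry over. Pictures are saved under pics/ and viewed, about 8 in all and at most 12, crops included, and the job is handed in when it is done.

Besides the shell and the picture viewer there is one more tool, called by a JSON object that holds its "name" and its "arguments". play_rows: Moves the arm, as the interface text tells. Its arguments: {"type":"object","properties":{"steps":{"type":"array"},"force":{"type":"number"}},"required":["steps"]}

```bash
mkdir -p pics; ls; cat > h.py <<'E'
import numpy as np, cv2, pickle
from scipy.spatial.transform import Rotation as R
from station import ctrl
def shot(n,save=None):
    c=ctrl.camera(n)
    if save: cv2.imwrite('pics/'+save,c['frame'])
    return c
def ray(c,u,v):
    f=240/np.tan(np.radians(c['fovy'])/2)
    d=np.array([(u-c['cx'])/f,-(v-c['cy'])/f,-1])
    T=np.linalg.inv(c['world_to_cam']); return T[:3,3],T[:3,:3]@d
def onz(c,u,v,z):
    o,d=ray(c,u,v); return o+d*(z-o[2])/d[2]
def proj(c,p):
    f=240/np.tan(np.radians(c['fovy'])/2)
    q=c['world_to_cam']@np.r_[p,1]; return c['cx']-f*q[0]/q[2], c['cy']+f*q[1]/q[2]
E
python3 - <<'E'
from h import *
for n in ['scene','side','wrist']:
    c=shot(n,n+'0.png'); print(n,{k:v for k,v in c.items() if k not in('frame',)})
    pickle.dump(c,open(n+'0.pkl','wb'))
print(ctrl.get_obs())
E
```

```text
pics
scene {'fovy': 51.59114320673553, 'cx': 320.7756729283692, 'cy': 235.28984301712705, 'world_to_cam': array([[ 0.37719997,  0.92613023,  0.00172709, -0.20521662],
       [-0.79999526,  0.32488626,  0.50443682,  0.35341991],
       [ 0.46661308, -0.19165521,  0.86344688, -1.44500263],
       [ 0.        ,  0.        ,  0.        ,  1.        ]])}
side {'fovy': 43.0173425233899, 'cx': 327.7516468974862, 'cy': 241.5029848807051, 'world_to_cam': array([[ 0.86818973, -0.49622996,  0.00155344, -0.43425908],
       [ 0.23755852,  0.41836995,  0.87665987, -0.22110175],
       [-0.43567481, -0.76073807,  0.48110815, -1.25388613],
       [ 0.        ,  0.        ,  0.        ,  1.        ]])}
wrist {'fovy': 68.92768267079278, 'cx': 323.930944329619, 'cy': 242.2078734593225, 'world_to_cam': array([[ 3.02550568e-01,  9.53133323e-01, -1.47465023e-04,
        -5.50249232e-01],
       [-9.14688010e-01,  2.90303470e-01, -2.81193420e-01,
         2.79547981e-02],
       [-2.67972010e-01,  8.52101136e-02,  9.59651103e-01,
        -3.92120953e-01],
       [ 0.00000000e+00,  0.00000000e+00,  0.00000000e+00,
         1.00000000e+00]])}
{'time_s': 0.15, 'qpos': array([ 1.19841691e+00,  3.00341565e-01,  1.52143302e+00, -5.93193517e-06,
        1.32070334e+00, -6.65602702e-02]), 'joint_vel': array([ 2.68622144e-05, -2.82944339e-04, -3.05078365e-03, -1.11510355e-03,
       -1.44494992e-03,  1.71312891e-03]), 'tau': array([-5.83726296e-05, -5.31956148e+01, -3.52824283e+01,  7.07900478e-02,
        2.36239540e-02, -6.05178798e-05]), 'ee_pos': array([0.16549309, 0.52427706, 0.17842003]), 'eef_rot': array([-3.14153951e+00,  8.83692495e-04,  1.26497868e+00]), 'force': array([ 0.17767845,  0.20471622, -0.10927532]), 'moment': array([ 0.01430588,  0.03087445, -0.0091119 ]), 'grip_width': 0.09399210350091661}
```

View pics/scene0.png

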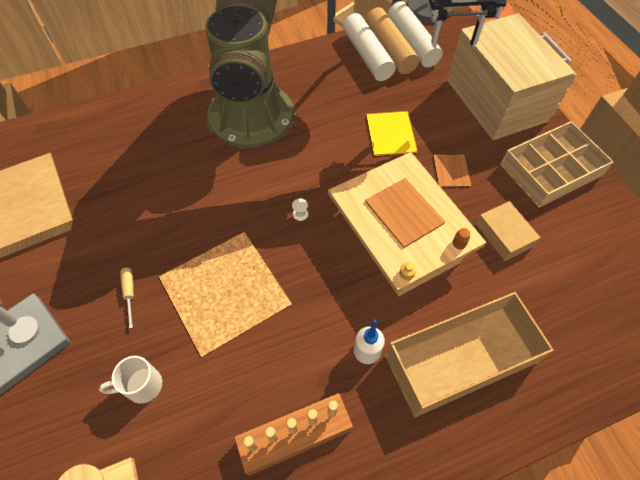

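View pics/side0.png

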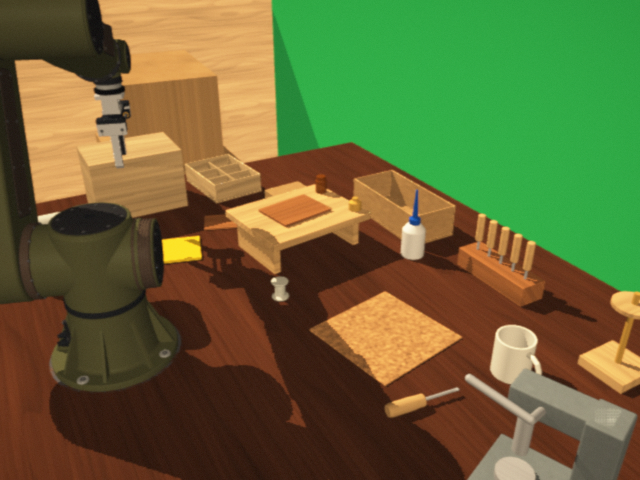

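Candidates: the board is the brown panel on the riser at scene (405,210). The look-alikes are the yellow panel on the table at (390,133) and the smaller brown one on the table at (452,170). I choose the one on the riser: it isn't yellow, and it is the larger one.

```bash
cat > m.py <<'E'
from h import *
def quad(mask):
    cs,_=cv2.findContours(mask,cv2.RETR_EXTERNAL,cv2.CHAIN_APPROX_NONE)
    c=max(cs,key=cv2.contourArea); h=cv2.convexHull(c)
    for e in np.linspace(2,30,57):
        a=cv2.approxPolyDP(h,e,True)
        if len(a)<=4: break
    return a[:,0].astype(float),cv2.contourArea(c)
def rep(n,c,q,z,L):
    P=np.array([onz(c,u,v,z) for u,v in q])
    s=np.linalg.norm(np.roll(P,-1,0)-P,axis=1); e=np.roll(P,-1,0)-P
    print(n,'px',q.tolist(),'centre',P.mean(0).round(4),'sides',s.round(4),'ang',np.degrees(np.arctan2(e[:,1],e[:,0])).round(1)); return P
E
python3 - <<'E'
from m import *
c=pickle.load(open('scene0.pkl','rb')); s=pickle.load(open('side0.pkl','rb'))
for n,cc,(x0,x1,y0,y1) in (('scene',c,(350,455,165,255)),('side',s,(250,340,188,230))):
    hsv=cv2.cvtColor(cc['frame'],cv2.COLOR_BGR2HSV)
    for p in ([(405,210),(350,190),(225,290)] if n=='scene' else [(295,210),(240,213),(385,335)]): print(n,p,hsv[p[1],p[0]])
    bx,by=(405,210) if n=='scene' else (295,210)
    def flood(f,x,y,t):
        m=np.zeros((482,642),np.uint8); cv2.floodFill(cv2.GaussianBlur(f,(3,3),0),m,(x,y),0,(t,)*3,(t,)*3,4|(255<<8)|cv2.FLOODFILL_MASK_ONLY|cv2.FLOODFILL_FIXED_RANGE); return m[1:-1,1:-1]
    q,a=quad(flood(cc['frame'],bx,by,38)); print(a); rep('board',cc,q,.108,0)
    tx,ty=(350,190) if n=='scene' else (240,213)
    m=((hsv[...,2]>150)&(hsv[...,1]<150)).astype(np.uint8)*255
    box=np.zeros_like(m); 
    (x0,x1,y0,y1)=(320,490,148,296) if n=='scene' else (220,372,170,250); box[y0:y1,x0:x1]=255
    q,a=quad(m&box); print(a); rep('riser',cc,q,.1,0)
    m=cv2.morphologyEx(((hsv[...,2]>110)&(hsv[...,0]<25)&(hsv[...,0]>9)).astype(np.uint8)*255,cv2.MORPH_CLOSE,np.ones((5,5)))
    (x0,x1,y0,y1)=(150,297,228,360) if n=='scene' else (305,465,288,384); box[:]=0; box[y0:y1,x0:x1]=255
    q,a=quad(m&box); print(a); rep('mat',cc,q,.004,0)
def tri(a,b):
    o1,d1=ray(c,*a);o2,d2=ray(s,*b);t=np.linalg.lstsq(np.c_[d1,-d2],o2-o1,rcond=None)[0];p,q=o1+d1*t[0],o2+d2*t[1];return ((p+q)/2).round(4),np.linalg.norm(p-q).round(4)
print('riser corner',tri((330,193),(226,213)))
for n,u,v,z in (('spoolfoot',301,215,0.0),('spooltop',300,204,.044),('jar top',464,234,.148),('weight top',408,268,.134),('glue',369,352,0),('mug',138,378,.085),('awl',128,283,.01)): print(n,onz(c,u,v,z).round(3))
crop=cv2.resize(c['frame'][140:305,315:500],None,fx=4,fy=3.6); cv2.imwrite('pics/crop0.png',crop)
E
```

```text
scene (405, 210) [ 14 167 236]
scene (350, 190) [ 24 112 254]
scene (225, 290) [ 18 142 250]
2689.5
board px [[405.0, 178.0], [444.0, 223.0], [404.0, 245.0], [365.0, 200.0]] centre [0.5264 0.2152 0.108 ] sides [0.1491 0.1119 0.1453 0.118 ] ang [   9.3  -81.3 -168.2  100.7]
11554.0
riser px [[410.0, 152.0], [485.0, 242.0], [401.0, 294.0], [328.0, 190.0]] centre [0.536  0.2136 0.1   ] sides [0.2971 0.2359 0.3093 0.2373] ang [   7.   -79.7 -172.6   97.3]
15598.5
mat px [[296.0, 245.0], [296.0, 359.0], [150.0, 359.0], [151.0, 276.0]] centre [ 0.5512 -0.2425  0.004 ] sides [0.2833 0.3166 0.2015 0.3519] ang [ -20.7 -112.1  167.    81.7]
side (295, 210) [ 12 186 201]
side (240, 213) [ 19 143 242]
side (385, 335) [ 17 159 239]
1121.5
board px [[331.0, 209.0], [285.0, 226.0], [259.0, 211.0], [301.0, 195.0]] centre [0.5171 0.2053 0.108 ] sides [0.1497 0.1113 0.1452 0.1199] ang [-169.4  100.9   14.   -76.9]
3848.0
riser px [[360.0, 215.0], [280.0, 242.0], [227.0, 210.0], [314.0, 185.0]] centre [0.5229 0.2085 0.1   ] sides [0.2449 0.2306 0.2794 0.2294] ang [-173.3  101.2    6.5  -87.4]
10057.0
mat px [[464.0, 383.0], [379.0, 382.0], [322.0, 294.0], [464.0, 288.0]] centre [ 0.5485 -0.2521  0.004 ] sides [0.1617 0.3212 0.3387 0.3365] ang [ 149.4   80.5  -25.3 -130.8]
riser corner (array([0.3589, 0.1169, 0.1305]), np.float64(0.1413))
spoolfoot [0.382 0.012 0.   ]
spooltop [0.377 0.012 0.044]
jar top [0.649 0.29  0.148]
weight top [0.671 0.146 0.134]
glue [0.771 0.022 0.   ]
mug [ 0.668 -0.438  0.085]
awl [ 0.412 -0.433  0.01 ]
```

View pics/crop0.png

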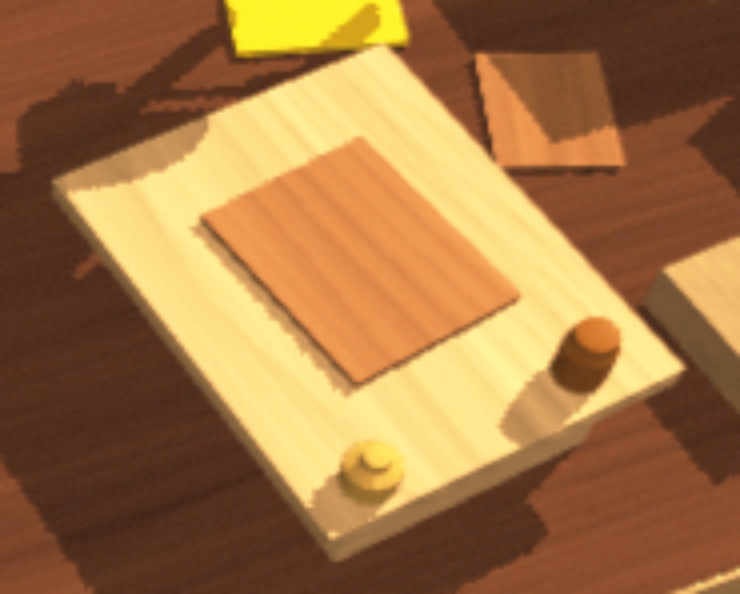

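The crop confirms the choice: brown board in the middle of the riser, jar and weight at its far end. My plan is to push its far long edge with two open fingertips, so it slides out towards the table's middle. First I move to a hover behind that edge.

```bash
cat >> h.py <<'E'
def rel(p,Rw,p0=None,R0=None):
    "row numbers (cm, rotvec) from current pose to world pose"
    o=ctrl.get_obs()
    p0=o['ee_pos'] if p0 is None else p0; R0=R.from_euler('xyz',o['eef_rot']) if R0 is None else R0
    return np.r_[R0.inv().apply(np.array(p)-p0)*100,(R0.inv()*Rw).as_rotvec()].round(3)
def down(yaw): return R.from_euler('xyz',[np.pi,0,yaw])
E
python3 - <<'E'
from h import *
print(rel([.511,.298,.21],down(.13)))
E
```

```text
[-1.1178e+01  3.9760e+01 -3.1500e+00  0.0000e+00  1.0000e-03  1.1350e+00]
```

{"name": "play_rows", "arguments": {"steps": [[[0,0,-3.2,0,0,0,1],[-11.2,39.8,-3.2,0,0,1.135,1],[-11.2,39.8,-3.2,0,0,1.135,1],[-11.2,39.8,-3.2,0,0,1.135,1],[-11.2,39.8,-3.2,0,0,1.135,1],[-11.2,39.8,-3.2,0,0,1.135,1],[-11.2,39.8,-3.2,0,0,1.135,1],[-11.2,39.8,-3.2,0,0,1.135,1],[-11.2,39.8,-3.2,0,0,1.135,1],[-11.2,39.8,-3.2,0,0,1.135,1],[-11.2,39.8,-3.2,0,0,1.135,1],[-11.2,39.8,-3.2,0,0,1.135,1],[-11.2,39.8,-3.2,0,0,1.135,1],[-11.2,39.8,-3.2,0,0,1.135,1],[-11.2,39.8,-3.2,0,0,1.135,1]]]}}

```text
time_s: 1.4
ee_pos: [0.5105, 0.2985, 0.2105]
eef_rot: [3.141, 0.001, 0.132]
force: [-0.3, 0.6, 0.2]
grip_width: 0.094
```

```bash
python3 - <<'E'
from h import *
o=ctrl.get_obs(); print(o['qpos'],o['ee_pos'],o['eef_rot'],o['time_s'])
c=shot('wrist','wrist1.png'); pickle.dump(c,open('wrist1.pkl','wb'))
T=np.linalg.inv(c['world_to_cam']); print(T[:3,3],-T[:3,2])
E
```

```text
[ 4.67366539e-01  3.72482027e-01  1.35113752e+00 -4.32286540e-04
  1.41875934e+00  3.35894897e-01] [0.51047599 0.29846975 0.21053061] [3.14093012e+00 6.01478176e-04 1.31537081e-01] 1.4
[0.49961354 0.38069886 0.41621199] [ 0.03613405 -0.27887078 -0.95964859]
```

View pics/wrist1.png

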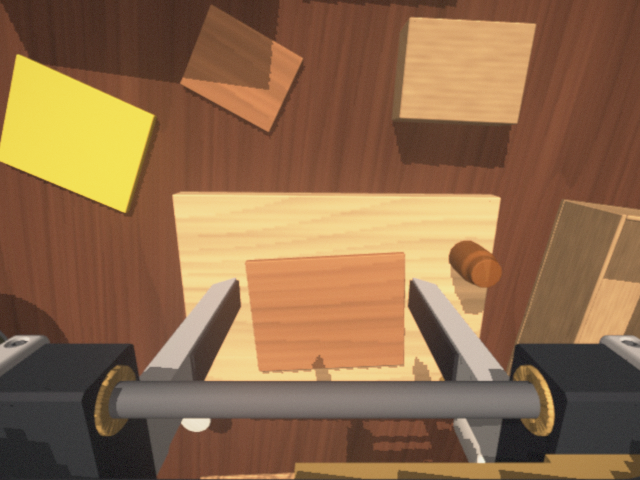

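Wrist view: board corners at about (247,262), (404,253), (404,366) and (260,371), riser back edge from (175,193) to (498,196), jar at (485,270). The fingers straddle the board's far edge.

```bash
python3 - <<'E'
from m import *
c=pickle.load(open('wrist1.pkl','rb')); P=rep('board',c,[(247,262),(404,253),(404,366),(260,371)],.108,0); print(P.round(4))
a,b=onz(c,175,193,.1),onz(c,498,196,.1); d=b-a; n=np.array([d[1],-d[0],0])/np.linalg.norm(d); print('riser back edge',a,b,np.linalg.norm(d),np.degrees(np.arctan2(d[1],d[0])),'riser centre',(a+b)/2+n*.12)
print('fingers px',proj(c,[.51,.298,.21]))
s=pickle.load(open('scene0.pkl','rb'))
rep('riser scene',s,[(410.5,152.8),(485.8,242.2),(398,291.4),(328.5,191.4)],.1,0)
rep('mat scene',s,[(160,280),(245,235),(291,300),(205,353)],.004,0)
s=pickle.load(open('side0.pkl','rb'))
rep('mat side',s,[(311,330),(386,292),(461,337),(386,381)],.004,0)
print('jar',onz(c,485,272,.148),'spool side',onz(s,280,298,0))
f=np.tan
E
```

```text
Traceback (most recent call last):
  File "m.py", line 12, in rep
    print(n,'px',q.tolist(),'centre',P.mean(0).round(4),'sides',s.round(4),'ang',np.degrees(np.arctan2(e[:,1],e[:,0])).round(1)); return P
                 ^^^^^^^^
AttributeError: 'list' object has no attribute 'tolist'
```

```bash
sed -i "s/'px',q.tolist(),//" m.py; python3 - <<'E'
from m import *
c=pickle.load(open('wrist1.pkl','rb')); P=rep('board',c,[(247,262),(404,253),(404,366),(260,371)],.108,0); print(P.round(4))
a,b=onz(c,175,193,.1),onz(c,498,196,.1); d=b-a; n=np.array([d[1],-d[0],0])/np.linalg.norm(d); print('riser back edge',a,b,np.linalg.norm(d),np.degrees(np.arctan2(d[1],d[0])),'riser centre',(a+b)/2+n*.12)
s=pickle.load(open('scene0.pkl','rb'))
rep('riser scene',s,[(410.5,152.8),(485.8,242.2),(398,291.4),(328.5,191.4)],.1,0)
rep('mat scene',s,[(160,280),(245,235),(291,300),(205,353)],.004,0)
s=pickle.load(open('side0.pkl','rb'))
rep('mat side',s,[(311,330),(386,292),(461,337),(386,381)],.004,0)
print('jar',onz(c,485,272,.148),'spool side',onz(s,280,298,0))
E
```

```text
board centre [0.5255 0.2174 0.108 ] sides [0.1463 0.122  0.148  0.1191] ang [  10.9  -78.9 -170.2  100.3]
[[0.4425 0.2627 0.108 ]
 [0.5862 0.2904 0.108 ]
 [0.6097 0.1707 0.108 ]
 [0.4639 0.1456 0.108 ]]
riser back edge [0.37184256 0.31735187 0.1       ] [0.66241887 0.35258755 0.1       ] 0.2927048709589723 6.914009527682333 riser centre [0.53157627 0.21584236 0.1       ]
riser scene centre [0.5361 0.213  0.1   ] sides [0.2956 0.239  0.2971 0.238 ] ang [   7.4  -82.  -172.8   97.7]
mat scene centre [ 0.5119 -0.2269  0.004 ] sides [0.2274 0.211  0.2222 0.2162] ang [ 100.7   12.4  -78.  -166.3]
mat side centre [ 0.5091 -0.233   0.004 ] sides [0.2273 0.2234 0.2176 0.2174] ang [  10.7  -79.7 -171.   102.9]
jar [0.64391109 0.29464346 0.148     ] spool side [0.37329842 0.002069   0.        ]
```

Both views agree. Board centre (0.526, 0.217), yaw 10.5°. Riser centre (0.534, 0.2145), yaw 7.3°. Mat centre (0.511, -0.230), yaw about 11.5°. The fingers are lined up behind the edge, so I descend to 3–4 mm above the riser.

{"name": "play_rows", "arguments": {"steps": [[[0.4,0,4,0,0,0,1],[0.4,0,8,0,0,0,1],[0.4,0,9.5,0,0,0,1],[0.4,0,10.2,0,0,0,1],[0.4,0,10.7,0,0,0,1],[0.4,0,10.7,0,0,0,1]]]}}

```text
time_s: 1.95
ee_pos: [0.5143, 0.2996, 0.1041]
eef_rot: [3.141, -0.0, 0.133]
force: [0.8, 0.4, 0.6]
grip_width: 0.0941
```

{"name": "play_rows", "arguments": {"steps": [[[0,0.8,0.05,0,0,0,1],[0,1.6,0.05,0,0,0,1],[0,2.4,0.05,0,0,0,1],[0,3.2,0.05,0,0,0,1],[0,4,0.05,0,0,0,1],[0,4.8,0.05,0,0,0,1],[0,5.6,0.05,0,0,0,1],[0,6.4,0.05,0,0,0,1],[0,7.2,0.05,0,0,0,1],[0,8,0.05,0,0,0,1],[0,8.8,0.05,0,0,0,1],[0,9.4,0.05,0,0,0,1],[0,10,0.05,0,0,0,1],[0,10.6,0.05,0,0,0,1],[0,11.2,0.05,0,0,0,1],[0,11.6,0.05,0,0,0,1],[0,11.8,0.05,0,0,0,1],[0,11.8,0.05,0,0,0,1]]]}}

```text
time_s: 3.45
ee_pos: [0.53, 0.1823, 0.1037]
eef_rot: [3.141, -0.0, 0.132]
force: [-0.2, 0.4, -0.5]
grip_width: 0.0939
```

```bash
python3 - <<'E'
from h import *
o=ctrl.get_obs(); print(o['qpos'],o['ee_pos'],o['eef_rot'],o['time_s'])
for n in ('scene','side'):
    c=shot(n); pickle.dump(c,open(n+'2.pkl','wb'))
    f=c['frame']; (x0,x1,y0,y1)=(300,500,140,300) if n=='scene' else (200,400,140,300)
    cv2.imwrite('pics/%s2.png'%n,cv2.resize(f[y0:y1,x0:x1],None,fx=2,fy=2.))
a,b=[cv2.imread('pics/%s2.png'%n) for n in('scene','side')]; cv2.imwrite('pics/two2.png',np.hstack([a,b]))
E
```

```text
[ 2.66140080e-01  3.94235654e-01  1.57658637e+00 -4.76330014e-04
  1.17053232e+00  1.34101514e-01] [0.52996812 0.18227345 0.10367855] [ 3.14118972e+00 -2.94785997e-04  1.32224181e-01] 3.45
```

View pics/two2.png

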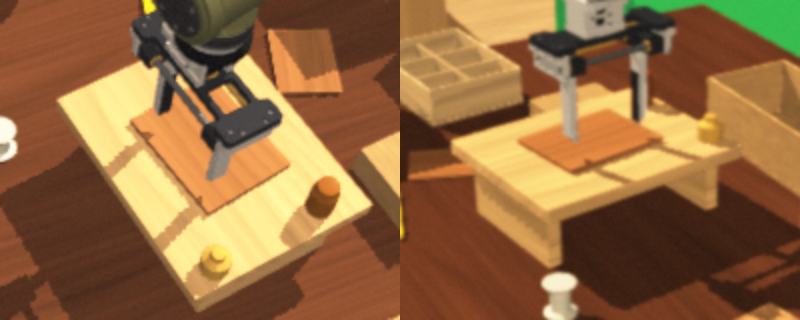

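The board has not moved: its left corner is still at scene (365,200), and the fingertips passed over it. Open, the tips must sit higher than the TCP. I work out their height from the two views.

```bash
python3 - <<'E'
from h import *
c=pickle.load(open('scene2.pkl','rb')); s=pickle.load(open('side2.pkl','rb'))
p=np.array([.53,.1823,.1037]); ax=np.array([np.cos(.132),np.sin(.132),0])
for sg in(1,-1):
  for h in(.0,.01,.02):
    q=p+sg*ax*.052+[0,0,h]; a=proj(c,q); b=proj(s,q)
    print(sg,h,'crop scene',((a[0]-300)*2,(a[1]-140)*2),'crop side',((b[0]-200)*2+400,(b[1]-140)*2))
E
```

```text
1 0.0 crop scene (np.float64(209.52586147630655), np.float64(188.85559585857027)) crop side (np.float64(637.9599409106636), np.float64(136.75861873852438))
1 0.01 crop scene (np.float64(210.84590690921107), np.float64(184.33596768381977)) crop side (np.float64(637.9189237271114), np.float64(129.87045679503598))
1 0.02 crop scene (np.float64(212.18661778637488), np.float64(179.7455842745979)) crop side (np.float64(637.8776585747656), np.float64(122.94065256756181))
-1 0.0 crop scene (np.float64(159.04730218594466), np.float64(122.45387702755096)) crop side (np.float64(572.1629814027209), np.float64(158.19586148282258))
-1 0.01 crop scene (np.float64(159.93881966366632), np.float64(117.61643012946746)) crop side (np.float64(571.9150847438277), np.float64(151.12732327307378))
-1 0.02 crop scene (np.float64(160.84374126215994), np.float64(112.70625137354631)) crop side (np.float64(571.6656354558223), np.float64(144.01451331616272))
```

Open, the tips sit about 15–20 mm above the TCP (the jaws swing). I go back behind the edge and descend guarded.

{"name": "play_rows", "arguments": {"steps": [[[0,0,-1,0,0,0,1],[0,-4,-1,0,0,0,1],[0,-8,-1,0,0,0,1],[0,-11.8,-1,0,0,0,1],[0,-11.8,0,0,0,0,1],[0,-11.8,0.8,0,0,0,1],[0,-11.8,1,0,0,0,1],[0,-11.8,1,0,0,0,1]]]}}

```text
time_s: 4.22
ee_pos: [0.5142, 0.2987, 0.0931]
eef_rot: [3.141, 0.001, 0.132]
force: [-0.1, -0.3, 0.3]
grip_width: 0.0941
```

{"name": "play_rows", "arguments": {"steps": [[[0,0,0.1,0,0,0,1],[0,0,0.2,0,0,0,1],[0,0,0.3,0,0,0,1],[0,0,0.3,0,0,0,1]]]}}

```text
time_s: 4.55
ee_pos: [0.5144, 0.2982, 0.0902]
eef_rot: [3.141, 0.001, 0.131]
force: [-0.0, 0.4, 0.5]
grip_width: 0.0939
```

{"name": "play_rows", "arguments": {"steps": [[[0,0,0.1,0,0,0,1],[0,0,0.2,0,0,0,1],[0,0,0.2,0,0,0,1]]]}}

```text
time_s: 4.8
ee_pos: [0.5143, 0.2981, 0.088]
eef_rot: [3.141, 0.001, 0.131]
force: [0.2, -0.2, -0.5]
grip_width: 0.094
```

{"name": "play_rows", "arguments": {"steps": [[[0,0,0.1,0,0,0,1],[0,0,0.2,0,0,0,1],[0,0,0.2,0,0,0,1]]]}}

```text
time_s: 5.05
ee_pos: [0.5142, 0.2981, 0.0857]
eef_rot: [3.14, 0.002, 0.131]
force: [-0.3, 0.1, -1.0]
grip_width: 0.094
```

{"name": "play_rows", "arguments": {"steps": [[[0,0,0.1,0,0,0,1],[0,0,0.15,0,0,0,1],[0,0,0.15,0,0,0,1]]]}}

```text
time_s: 5.3
ee_pos: [0.5141, 0.2981, 0.0841]
eef_rot: [3.14, 0.002, 0.131]
force: [1.0, -0.1, -0.1]
grip_width: 0.0938
```

{"name": "play_rows", "arguments": {"steps": [[[0,0,0.1,0,0,0,1],[0,0,0.15,0,0,0,1],[0,0,0.15,0,0,0,1]]]}}

```text
time_s: 5.55
ee_pos: [0.5141, 0.298, 0.0824]
eef_rot: [3.14, 0.002, 0.131]
force: [0.0, -0.3, -0.9]
grip_width: 0.094
```

{"name": "play_rows", "arguments": {"steps": [[[0,0,0.1,0,0,0,1],[0,0,0.15,0,0,0,1],[0,0,0.15,0,0,0,1]]]}}

```text
time_s: 5.8
ee_pos: [0.514, 0.2981, 0.0808]
eef_rot: [3.14, 0.002, 0.131]
force: [0.1, 0.8, -0.3]
grip_width: 0.0941
```

```bash
python3 - <<'E'
from h import *
o=ctrl.get_obs(); print(o['force'],o['moment'],o['ee_pos'])
c=shot('side'); cv2.imwrite('pics/side3.png',cv2.resize(c['frame'][150:250,240:380],None,fx=5,fy=5,interpolation=cv2.INTER_CUBIC))
E
```

```text
[ 0.08895008  0.80092318 -0.27455192] [-0.03814065  0.11429187 -0.03917931] [0.51400337 0.29806042 0.08077986]
```

View pics/side3.png

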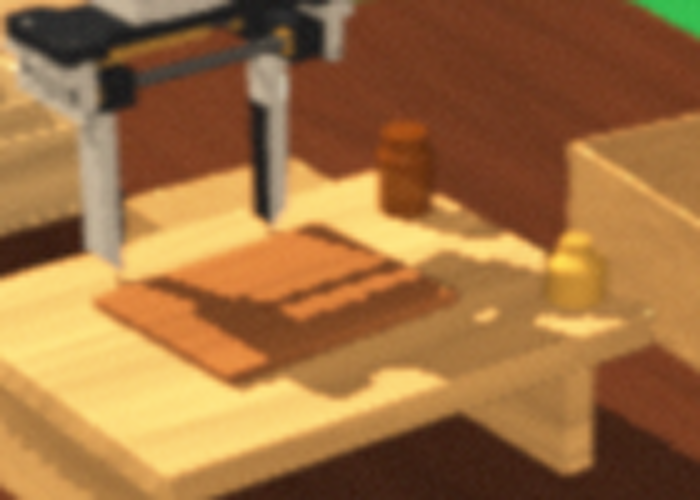

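Side crop: the left tip is at (263.6, 203.6) and the right one at about (294, 194), behind the board and close to the riser. I compute their height.

```bash
python3 - <<'E'
from h import *
s=pickle.load(open('side2.pkl','rb')); p=np.array([.514,.298,0]); ax=np.array([np.cos(.131),np.sin(.131),0]); n=np.array([-ax[1],ax[0],0])
for z in(.095,.1,.105,.11): print(z,[np.round(proj(s,p+ax*sg*.05-n*.008+[0,0,z]),1) for sg in(-1,1)])
E
```

```text
0.095 [array([263.8, 207.3]), array([294.7, 197.9])]
0.1 [array([263.8, 205.6]), array([294.7, 196.2])]
0.105 [array([263.7, 203.9]), array([294.6, 194.5])]
0.11 [array([263.6, 202.2]), array([294.6, 192.9])]
```

{"name": "play_rows", "arguments": {"steps": [[[0,0,0.1,0,0,0,1],[0,0,0.15,0,0,0,1],[0,0,0.15,0,0,0,1]]]}}

```text
time_s: 6.1
ee_pos: [0.514, 0.298, 0.0792]
eef_rot: [3.14, 0.002, 0.131]
force: [-0.4, -0.2, -0.8]
grip_width: 0.0939
```

{"name": "play_rows", "arguments": {"steps": [[[0,0,0.1,0,0,0,1],[0,0,0.12,0,0,0,1],[0,0,0.12,0,0,0,1]]]}}

```text
time_s: 6.35
ee_pos: [0.5139, 0.298, 0.0779]
eef_rot: [3.14, 0.002, 0.131]
force: [0.5, 0.5, -0.0]
grip_width: 0.094
```

Tips at about 0.102: push now.

{"name": "play_rows", "arguments": {"steps": [[[0,0.8,0,0,0,0,1],[0,1.6,0,0,0,0,1],[0,2.2,0,0,0,0,1],[0,2.8,0,0,0,0,1],[0,3.4,0,0,0,0,1],[0,4,0,0,0,0,1],[0,4.6,0,0,0,0,1],[0,5.2,0,0,0,0,1],[0,5.8,0,0,0,0,1],[0,6.4,0,0,0,0,1],[0,7,0,0,0,0,1],[0,7.6,0,0,0,0,1],[0,8.2,0,0,0,0,1],[0,8.8,0,0,0,0,1],[0,9.4,0,0,0,0,1],[0,10,0,0,0,0,1],[0,10.5,0,0,0,0,1],[0,11,0,0,0,0,1],[0,11.4,0,0,0,0,1],[0,11.4,0,0,0,0,1]]]}}

```text
time_s: 8.02
ee_pos: [0.529, 0.1843, 0.0781]
eef_rot: [3.14, 0.002, 0.131]
force: [-0.1, -0.7, -0.6]
grip_width: 0.0942
```

```bash
python3 - <<'E'
from h import *
o=ctrl.get_obs(); print(o['qpos'],o['ee_pos'],o['eef_rot'],o['force'])
for n in ('scene','side'):
    c=shot(n); pickle.dump(c,open(n+'4.pkl','wb'))
    f=c['frame']; (x0,x1,y0,y1)=(315,495,145,295) if n=='scene' else (215,385,170,270)
    cv2.imwrite('pics/%s4.png'%n,cv2.resize(f[y0:y1,x0:x1],None,fx=4,fy=4,interpolation=cv2.INTER_CUBIC))
E
```

```text
[ 2.70438217e-01  4.25352892e-01  1.59756701e+00 -1.31214157e-03
  1.12118071e+00  1.40465416e-01] [0.52896488 0.18426086 0.07807427] [3.14007280e+00 2.31834244e-03 1.30542804e-01] [-0.06699549 -0.66995843 -0.59891636]
```

View pics/scene4.png

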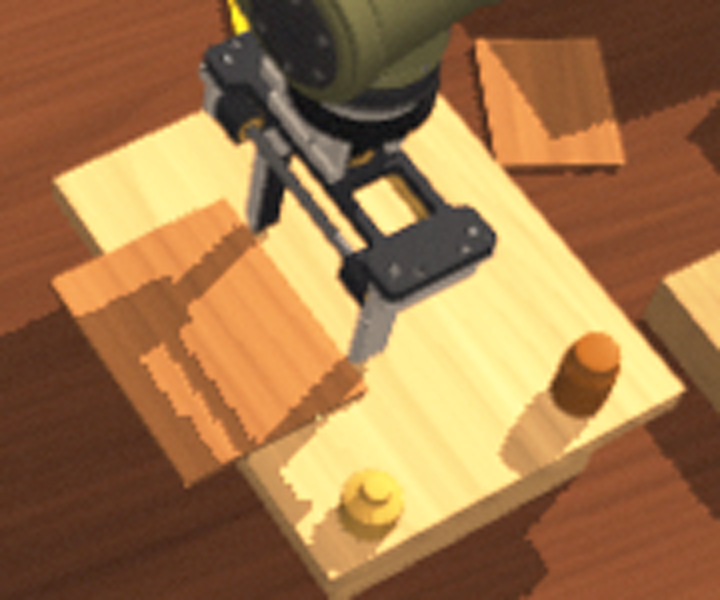

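The board now sticks out over the middle-side edge, corners at scene crop (52,283), (222,200), (365,392) and (187,485). I compute its pose and lift the hand away.

```bash
python3 - <<'E'
from m import *
c=pickle.load(open('scene4.pkl','rb'))
P=rep('board',c,[(315+u/4,145+v/4) for u,v in[(52,283),(222,200),(365,392),(187,485)]],.108,0); print(P.round(3))
d=P.mean(0)[:2]-[.534,.2145]; a=np.radians(7.3); print('riser frame',np.array([[np.cos(a),np.sin(a)],[-np.sin(a),np.cos(a)]])@d)
E
```

```text
board centre [0.5385 0.1134 0.108 ] sides [0.1161 0.1488 0.1167 0.1482] ang [  97.8    7.2  -82.4 -173.1]
[[0.473 0.047 0.108]
 [0.457 0.162 0.108]
 [0.605 0.18  0.108]
 [0.62  0.065 0.108]]
riser frame [-0.0083359  -0.10087655]
```

{"name": "play_rows", "arguments": {"steps": [[[0,-0.5,0,0,0,0,1],[0,-1,-1,0,0,0,1],[0,-1,-5,0,0,0,1],[0,-1,-9,0,0,0,1],[0,-1,-13,0,0,0,1],[0,-1,-17,0,0,0,1],[0,-1,-20,0,0,0,1],[0,-1,-22,0,0,0,1],[0,-1,-22,0,0,0,1]]]}}

```text
time_s: 8.87
ee_pos: [0.5287, 0.1961, 0.3037]
eef_rot: [3.141, -0.005, 0.132]
force: [-1.2, 0.2, -0.1]
grip_width: 0.0939
```

```bash
python3 - <<'E'
from h import *
o=ctrl.get_obs(); print(o['qpos'],o['ee_pos'],o['eef_rot'],o['force'])
# heading +y (97 deg), 45 deg down, jaw in vertical plane
a=np.radians(97.3); h=np.array([np.cos(a),np.sin(a),0]); 
for pit in (45,):
    z=np.cos(np.radians(pit))*h-np.sin(np.radians(pit))*np.array([0,0,1]); x=np.sin(np.radians(pit))*h+np.cos(np.radians(pit))*np.array([0,0,1])
    for sg in(1,-1):
        M=np.c_[sg*x,np.cross(z,sg*x),z]; print(pit,sg,rel([.52,-.05,.3],R.from_matrix(M)))
E
```

```text
[ 2.90833958e-01  2.69012467e-01  1.27567668e+00 -1.04000641e-03
  1.59163882e+00  1.59231229e-01] [0.52868568 0.19612863 0.30370801] [ 3.14140091 -0.00536295  0.13157883] [-1.2247151   0.19735431 -0.07117596]
45 1 [-4.092 24.286  0.354  0.616  0.611 -1.476]
45 -1 [-4.092 24.286  0.354  0.612 -0.617  1.488]
```

Board centre in the riser frame is (-0.008, -0.101): 41 mm overhang and square with the riser. Next I turn the tool towards +y (45° pitch first) in free air, to see how the wrist joints behave.

{"name": "play_rows", "arguments": {"steps": [[[-0.5,4,0,0.05,-0.05,0.1,0.6],[-1,8,0,0.1,-0.1,0.24,0.6],[-2,12,0,0.17,-0.17,0.4,0.6],[-2.5,16,0,0.22,-0.22,0.52,0.6],[-3,20,0,0.27,-0.27,0.65,0.6],[-4,24.3,0.3,0.32,-0.32,0.77,0.6],[-4,24.3,0.3,0.36,-0.36,0.87,0.6],[-4,24.3,0.3,0.41,-0.41,1.0,0.6],[-4,24.3,0.3,0.46,-0.46,1.1,0.6],[-4,24.3,0.3,0.51,-0.51,1.22,0.6],[-4,24.3,0.3,0.56,-0.56,1.35,0.6],[-4,24.3,0.3,0.61,-0.61,1.485,0.6],[-4,24.3,0.3,0.61,-0.61,1.485,0.6],[-4,24.3,0.3,0.61,-0.61,1.485,0.6]]]}}

```text
time_s: 10.03
ee_pos: [0.5208, -0.0497, 0.2999]
eef_rot: [-3.141, 0.783, -1.446]
force: [0.9, -0.2, 0.4]
grip_width: 0.0565
```

```bash
python3 - <<'E'
from h import *
o=ctrl.get_obs(); print(o['qpos'],o['ee_pos'],o['eef_rot'],o['force'],o['grip_width'])
E
```

```text
[-0.50126918  0.40108627  1.30577207  0.64650638  1.88926734  1.00749658] [ 0.52083019 -0.0497485   0.29989801] [-3.14100093  0.78331447 -1.44590827] [ 0.86908564 -0.17740064  0.42712175] 0.05650207668395255
```

```bash
cat > kin.py <<'E'
from h import *
from scipy.optimize import least_squares
D=[([1.19841691,.300341565,1.52143302,0,1.32070334,-.06656],[.16549309,.52427706,.17842003],[-3.14154,.00088,1.26498]),
([.467366539,.372482027,1.35113752,-.00043,1.41875934,.335894897],[.51047599,.29846975,.21053061],[3.14093,.0006,.131537]),
([.26614008,.394235654,1.57658637,-.00047,1.17053232,.134101514],[.52996812,.18227345,.10367855],[3.14119,-.0003,.132224]),
([.270438217,.425352892,1.59756701,-.0013,1.12118,.140465],[.52896488,.18426086,.07807427],[3.14007,.0023,.13054]),
([.290833958,.269012467,1.27567668,-.00104,1.59163882,.159231],[.52868568,.19612863,.30370801],[3.1414,-.00536,.131579]),
([-.50126918,.40108627,1.30577207,.64650638,1.88926734,1.00749658],[.52083,-.04975,.2999],[-3.141,.78331,-1.44591])]
def fk(q,P):
    a0,H,L1,L2,e,L3=P
    A=R.from_euler('ZY',[q[0],q[1]]);B=A*R.from_euler('Y',q[2]);C=B*R.from_euler('ZYZ',[q[3],q[4],q[5]+np.pi])
    # q4 sign fixed by S4
    return R.from_euler('Z',q[0]).apply([a0,0,H])+A.apply([0,0,L1])+B.apply([e,0,L2])+C.apply([0,0,L3]),C
def res(P): return np.concatenate([fk(q,P)[0]-p for q,p,_ in D])
f=least_squares(res,[0,.35,.35,.35,0,.25]); P=f.x
LIM=np.array([[-3.03,3.03],[-.79,2.21],[.23,2.52],[-1.04,4.18],[0,3.07],[-2.55,2.55]])
def ik(p,Rw,q0):
    g=lambda q:np.r_[(fk(q,P)[0]-p)*5,(fk(q,P)[1].inv()*Rw).as_rotvec()]
    r=least_squares(g,np.clip(q0,LIM[:,0]+1e-3,LIM[:,1]-1e-3),bounds=LIM.T); return r.x,np.abs(r.fun).max()
def pose(hd,pit,sg):
    h=np.array([np.cos(hd),np.sin(hd),0]); u=np.array([0,0,1.])
    z=np.cos(pit)*h-np.sin(pit)*u; x=sg*(np.sin(pit)*h+np.cos(pit)*u); return R.from_matrix(np.c_[x,np.cross(z,x),z])
E
python3 - <<'E'
from kin import *
print(P.round(4),np.abs(f.fun).max())
for q,p,r in D: print((fk(q,P)[1].inv()*R.from_euler('xyz',r)).magnitude().round(4))
E
```

```text
[-0.0284  0.1759  0.5672  0.4388  0.0874  0.345 ] 0.03520815009215483Traceback (most recent call last):
  File "<stdin>", line 3, in <module>
AttributeError: 'float' object has no attribute 'round'
```

```bash
python3 - <<'E'
import re
s=open('kin.py').read()
s=s.replace("q[3],q[4],q[5]+np.pi","-q[3],q[4],-q[5]+np.pi" ); open('kin.py','w').write(s)
from kin import *
print(P.round(4),np.abs(f.fun).max())
for s3 in(1,-1):
  for s5 in(1,-1):
    print(s3,s5,[round(float((R.from_euler('ZY',[q[0],q[1]+q[2]])*R.from_euler('ZYZ',[s3*q[3],q[4],s5*q[5]+np.pi])).inv().__mul__(R.from_euler('xyz',r)).magnitude()),3) for q,p,r in D])
E
```

```text
[ 0.2934  0.6899 -1.0546  0.5372 -0.4401 -0.1973] 0.11800819944367731
1 1 [0.0, 0.0, 0.0, 0.0, 0.0, 0.0]
1 -1 [0.133, 0.672, 0.268, 0.281, 0.318, 2.015]
-1 1 [0.0, 0.001, 0.001, 0.003, 0.002, 1.293]
-1 -1 [0.133, 0.672, 0.268, 0.28, 0.319, 1.89]
```

```bash
python3 - <<'E'
s=open('kin.py').read()
s=s.replace("-q[3],q[4],-q[5]+np.pi","q[3],q[4],q[5]+np.pi"); open('kin.py','w').write(s)
from kin import *
print(P.round(4)); print((f.fun.reshape(-1,3)*1000).round(1))
def fk2(q,P):
    p,C=fk(q,P[:6]); W=R.from_euler('ZY',[q[0],q[1]+q[2]])*R.from_euler('ZY',[q[3],q[4]]); return p+W.apply([P[6],P[7],0])
g=least_squares(lambda P:np.concatenate([fk2(q,P)-p for q,p,_ in D]),np.r_[0,.35,.35,.35,0,.25,0,0]); print(g.x.round(4)); print((g.fun.reshape(-1,3)*1000).round(1))
E
```

```text
[-0.0284  0.1759  0.5672  0.4388  0.0874  0.345 ]
[[ 31.9 -19.    0.6]
 [ 23.6 -29.1  -4.6]
 [ 10.1 -35.2  -0.6]
 [ 12.1 -34.7  -0.9]
 [ 12.8 -34.4  -2. ]
 [-10.8  -4.6   7.5]]
[-0.0533  0.2164  0.424   0.4469  0.041   0.2923 -0.054   0.0366]
[[ 0.   0.  -0. ]
 [-0.  -0.  -0.1]
 [-0.   0.   0.1]
 [-0.   0.  -0. ]
 [ 0.  -0.   0.1]
 [-0.  -0.  -0. ]]
```

```bash
cat >> kin.py <<'E'
def fk2(q,P):
    p,C=fk(q,P[:6]); W=R.from_euler('ZY',[q[0],q[1]+q[2]])*R.from_euler('ZY',[q[3],q[4]]); return p+W.apply([P[6],P[7],0])
P8=least_squares(lambda P:np.concatenate([fk2(q,P)-p for q,p,_ in D]),np.r_[0,.35,.35,.35,0,.25,0,0]).x
def ik(p,Rw,q0):
    g=lambda q:np.r_[(fk2(q,P8)-p)*5,(fk(q,P8[:6])[1].inv()*Rw).as_rotvec()]
    r=least_squares(g,np.clip(q0,LIM[:,0]+1e-3,LIM[:,1]-1e-3),bounds=LIM.T); return r.x,np.abs(r.fun).max()
E
python3 - <<'E'
from kin import *
q=np.array(D[-1][0]); a=np.radians
h97=np.array([np.cos(a(97.3)),np.sin(a(97.3)),0])
T=np.array([.542,.0895,.104])
for n,p,Rw in [('pre45',[.55,-.03,.2],pose(a(97.3),a(45),-1)),('pre20',[.555,-.03,.15],pose(a(97.3),a(20),-1)),('pre',T-h97*.1,pose(a(97.3),0,-1)),('grasp',T,pose(a(97.3),0,-1)),('lift',T+[0,0,.1],pose(a(97.3),0,-1))]:
    q,e=ik(p,Rw,q); print(n,q.round(2),round(e,4))
# laying: board centre at mat, grip edge 60 mm behind, TCP ~35mm inside board edge
m=np.array([.511,-.23,.004])
for hd in(11.5,-78.5):
  for pit in(30,45,60):
    h=np.array([np.cos(a(hd)),np.sin(a(hd)),0]); far=m+h*.06; u=np.array([0,0,1.])
    tcp=far-(np.cos(a(pit))*h-np.sin(a(pit))*u)*.084+[0,0,.005]
    for q0 in(q,np.array([-.6,.4,1.5,0.2,.6,0.]),np.array([-.6,.4,1.5,-.7,.6,0.])):
      qq,e=ik(tcp,pose(a(hd),a(pit),1),q0); print(hd,pit,tcp.round(3),qq.round(2),round(e,4))
E
```

```text
pre45 [-0.44  0.51  1.38  0.65  1.71  0.94] 0.0
pre20 [-0.53  0.77  1.32  0.91  1.9   0.81] 0.0
pre [-0.53  1.    1.29  1.1   2.05  0.73] 0.0
grasp [-0.38  0.91  1.48  1.18  1.91  0.69] 0.0
lift [-0.38  0.75  1.51  1.23  1.96  0.82] 0.0
11.5 30 [ 0.499 -0.233  0.051] [-0.73  0.41  2.14  1.78  0.79 -2.46] 0.0
11.5 30 [ 0.499 -0.233  0.051] [-0.73  0.41  2.14  1.78  0.79 -2.46] 0.0
11.5 30 [ 0.499 -0.233  0.051] [-0.73  0.41  2.14  1.78  0.79 -2.46] 0.0
11.5 45 [ 0.512 -0.23   0.068] [-0.64  0.32  2.07  1.32  0.57 -1.93] 0.0
11.5 45 [ 0.512 -0.23   0.068] [-0.64  0.32  2.07  1.32  0.57 -1.93] 0.0
11.5 45 [ 0.512 -0.23   0.068] [-0.64  0.32  2.07  1.32  0.57 -1.93] 0.0
11.5 60 [ 0.529 -0.226  0.082] [-0.59  0.31  1.93  0.66  0.62 -1.28] 0.0
11.5 60 [ 0.529 -0.226  0.082] [-0.59  0.31  1.93  0.66  0.62 -1.28] 0.0
11.5 60 [ 0.529 -0.226  0.082] [-0.59  0.31  1.93  0.66  0.62 -1.28] 0.0
-78.5 30 [ 0.508 -0.218  0.051] [-0.05  0.48  1.75 -1.04  1.09  1.98] 0.1706
-78.5 30 [ 0.508 -0.218  0.051] [-0.05  0.48  1.75 -1.04  1.09  1.98] 0.1706
-78.5 30 [ 0.508 -0.218  0.051] [-0.05  0.48  1.75 -1.04  1.09  1.98] 0.1706
-78.5 45 [ 0.511 -0.231  0.068] [-0.16  0.39  1.82 -1.    0.9   1.85] 0.0
-78.5 45 [ 0.511 -0.231  0.068] [-0.16  0.39  1.82 -1.    0.9   1.85] 0.0
-78.5 45 [ 0.511 -0.231  0.068] [-0.16  0.39  1.82 -1.    0.9   1.85] 0.0
-78.5 60 [ 0.515 -0.248  0.082] [-0.31  0.35  1.76 -0.62  0.85  1.43] 0.0
-78.5 60 [ 0.515 -0.248  0.082] [-0.31  0.35  1.76 -0.62  0.85  1.43] 0.0
-78.5 60 [ 0.515 -0.248  0.082] [-0.31  0.35  1.76 -0.62  0.85  1.43] 0.0
```

The kinematic model fits well enough for planning, and the side grasp is reachable. I compute the rows to the pre-grasp: level, pointing at the overhanging edge, 10 cm back.

```bash
python3 - <<'E'
from kin import *
a=np.radians; h97=np.array([np.cos(a(97.3)),np.sin(a(97.3)),0]); T=np.array([.542,.0895,.1045])
for n,p,pit in [('A',[.555,-.04,.2],22),('pre',T-h97*.1+[0,0,.01],0)]: print(n,rel(p,pose(a(97.3),a(pit),-1)))
E
```

```text
A [ 6.665e+00 -3.507e+00  7.463e+00 -3.000e-03 -4.040e-01 -1.000e-03]
pre [ 1.0565e+01 -3.8510e+00  1.5646e+01 -3.0000e-03 -7.8700e-01 -1.0000e-03]
```

{"name": "play_rows", "arguments": {"steps": [[[2.2,-1.2,2.5,0,-0.12,0,0.55],[4.4,-2.4,5,0,-0.24,0,0.55],[6.7,-3.5,7.5,0,-0.36,0,0.55],[6.7,-3.5,7.5,0,-0.4,0,0.55],[8,-3.6,10,0,-0.5,0,0.55],[9,-3.7,12.5,0,-0.6,0,0.55],[10,-3.8,14.5,0,-0.7,0,0.55],[10.6,-3.9,15.6,0,-0.785,0,0.55],[10.6,-3.9,15.6,0,-0.785,0,0.55],[10.6,-3.9,15.6,0,-0.785,0,0.55],[10.6,-3.9,15.6,0,-0.785,0,0.55]]]}}

```text
time_s: 10.95
ee_pos: [0.5561, -0.0106, 0.1174]
eef_rot: [-2.671, 1.561, -0.975]
force: [0.2, -0.3, 0.1]
grip_width: 0.0517
```

```bash
python3 - <<'E'
from kin import *
o=ctrl.get_obs(); print(o['qpos'].round(3),o['ee_pos'],o['eef_rot'],o['force'],o['grip_width']); print('model err',fk2(o['qpos'],P8)-o['ee_pos'])
a=np.radians; h97=np.array([np.cos(a(97.3)),np.sin(a(97.3)),0]); T=np.array([.542,.0895,.1045])
print(rel(T,pose(a(97.3),0,-1)))
for n in('wrist','side','scene'): c=shot(n); pickle.dump(c,open(n+'5.pkl','wb'))
w=pickle.load(open('wrist5.pkl','rb'))['frame']; s=pickle.load(open('side5.pkl','rb'))['frame'][140:320,200:440]; 
cv2.imwrite('pics/v5.png',np.hstack([cv2.resize(w,(400,300)),cv2.resize(s,(400,300))]))
E
```

```text
[-0.53   1.008  1.289  1.092  2.038  0.722] [ 0.55605449 -0.01064903  0.11743432] [-2.6714469   1.56097134 -0.9751351 ] [ 0.23890067 -0.30766958  0.07080626] 0.0517361500648548
model err [-0.00175537 -0.00132749 -0.02060971]
[ 1.2040e+00  1.4600e-01  1.0123e+01 -2.0000e-03 -9.0000e-03  4.0000e-03]
```

View pics/v5.png

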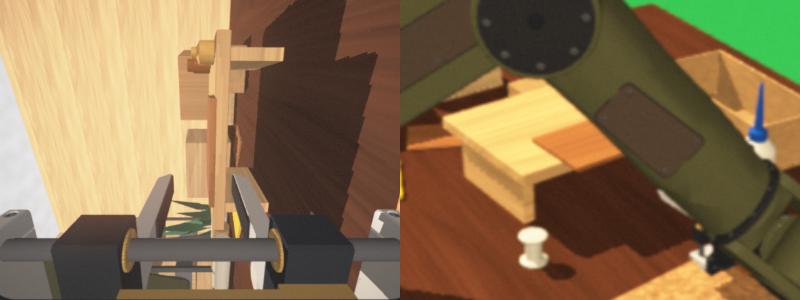

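The wrist view (left = up) shows the riser edge and the board edge-on between the open fingers. The side view is clear of the spool. I lower to board height, then go in.

{"name": "play_rows", "arguments": {"steps": [[[1.2,0.15,2.5,0,-0.009,0,0.55],[1.2,0.15,4,0,-0.009,0,0.55],[1.25,0.15,4.5,0,-0.009,0,0.55],[1.25,0.15,4.5,0,-0.009,0,0.55]]]}}

```text
time_s: 11.43
ee_pos: [0.549, 0.0342, 0.1055]
eef_rot: [-1.554, 1.565, 0.143]
force: [0.3, -0.8, 0.7]
grip_width: 0.0517
```

```bash
python3 - <<'E'
from kin import *
o=ctrl.get_obs(); print(o['ee_pos'],o['force'],o['grip_width'])
a=np.radians; h97=np.array([np.cos(a(97.3)),np.sin(a(97.3)),0]); T=np.array([.542,.0895,.1045])
print(rel(T,pose(a(97.3),0,-1)))
c=shot('wrist'); f=c['frame']; hsv=cv2.cvtColor(f,cv2.COLOR_BGR2HSV)
for P in ([.473,.047,.1],[.473,.047,.108],[.62,.065,.1],[.62,.065,.108],o['ee_pos'],o['ee_pos']+h97*.03): print(np.round(proj(c,P),1))
cv2.imwrite('pics/w6.png',cv2.resize(f[0:400,220:440],None,fx=1.5,fy=1.5))
E
```

```text
[0.54898574 0.03424768 0.10552164] [ 0.32792596 -0.79018764  0.74820592] 0.05168197974406775
[ 1.030e-01 -1.000e-03  5.569e+00 -1.000e-03  0.000e+00  6.000e-03]
[330.8 357. ]
[320.1 357. ]
[333.5 153.2]
[320.8 153.2]
[324.  276.2]
[324.  260.5]
```

View pics/w6.png

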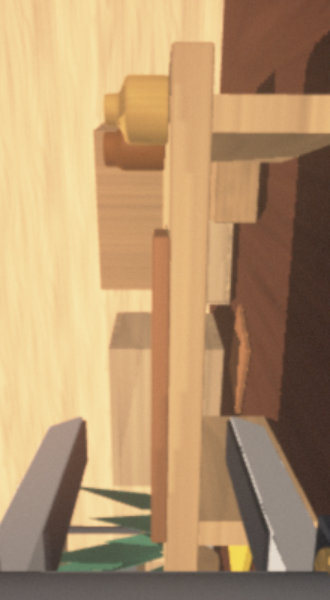

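The board edge spans x = 321–332 px against a predicted 320–332, at TCP axis 324, so it lines up to within a millimetre or so. Go in and close.

{"name": "play_rows", "arguments": {"steps": [[[0.12,0,2,0,0,0,0.55],[0.12,0,3.8,0,0,0,0.55],[0.12,0,5,0,0,0,0.5],[0.12,0,5.5,0,0,0,0.45],[0.12,0,5.5,0,0,0,0.35],[0.12,0,5.5,0,0,0,0.25],[0.12,0,5.5,0,0,0,0],[0.12,0,5.5,0,0,0,0],[0.12,0,5.5,0,0,0,0],[0.12,0,5.5,0,0,0,0],[0.12,0,5.5,0,0,0,0],[0.12,0,5.5,0,0,0,0]]], "force": 25}}

```text
time_s: 12.48
ee_pos: [0.5423, 0.0879, 0.1042]
eef_rot: [-1.555, 1.565, 0.141]
force: [-0.1, 0.0, -1.6]
grip_width: 0.0078
```

Gripped at 7.8 mm. Lift straight up, with a firmer grip.

{"name": "play_rows", "arguments": {"steps": [[[0,0,0,0,0,0,0],[-0.4,0,0,0,0,0,0],[-1.2,0,0,0,0,0,0],[-2.4,0,0,0,0,0,0],[-4,0,0,0,0,0,0],[-6,0,0,0,0,0,0],[-8,0,0,0,0,0,0],[-10,0,0,0,0,0,0],[-12,0,0,0,0,0,0],[-13,0,0,0,0,0,0],[-13,0,0,0,0,0,0],[-13,0,0,0,0,0,0]]], "force": 40}}

```text
time_s: 13.48
ee_pos: [0.5414, 0.0878, 0.2343]
eef_rot: [-1.655, 1.564, 0.041]
force: [-0.8, -0.5, -1.9]
grip_width: 0.0072
```

```bash
python3 - <<'E'
s=open('kin.py').read()
s=s.replace("[-3.141,.78331,-1.44591])]","[-3.141,.78331,-1.44591]),\n([-.53,1.008,1.289,1.092,2.038,.722],[.55605449,-.01064903,.11743432],[-2.671,1.561,-.975])]")
s=s.replace("def fk2(q,P):\n    p,C=fk(q,P[:6]);","def fk2(q,P):\n    p,C=fk(q,P[:6]); p=p+R.from_euler('Z',q[0]).apply([0,P[8],0]);").replace("np.r_[0,.35,.35,.35,0,.25,0,0]","np.r_[0,.35,.35,.35,0,.25,0,0,0]")
open('kin.py','w').write(s)
from kin import *
o=ctrl.get_obs(); q=o['qpos']; print(q.round(3),o['ee_pos'],o['force'],o['grip_width'],'err',fk2(q,P8)-o['ee_pos'],P8.round(4))
a=np.radians; m=np.array([.511,-.23,.004]); h=np.array([np.cos(a(11.5)),np.sin(a(11.5)),0]); u=np.array([0,0,1.])
for pit,up in((45,.12),(45,.02),(35,.01)):
    tcp=m+h*.06-(np.cos(a(pit))*h-np.sin(a(pit))*u)*.084+[0,0,up]
    for q0 in ([-.64,.32,2.07,1.32,.57,-1.93],[-.6,.4,1.5,.2,.6,0]):
        qq,e=ik(tcp,pose(a(11.5),a(pit),1),np.array(q0)); print(pit,up,tcp.round(3),qq.round(2),round(e,4))
E
```

```text
[-0.403  0.727  1.494  1.23   1.983  0.842] [0.54142427 0.08784206 0.23431521] [-0.7787453  -0.47887334 -1.92597592] 0.007241406322127876 err [ 8.06770735e-05 -1.80031915e-04  1.15940703e-04] [ 4.000e-04  2.210e-01  4.243e-01  4.474e-01  4.090e-02  2.972e-01
  4.000e-04 -1.000e-04  3.670e-02]
45 0.12 [ 0.512 -0.23   0.183] [-0.82  0.08  1.99  0.94  0.84 -1.59] 0.0
45 0.12 [ 0.512 -0.23   0.183] [-0.82  0.08  1.99  0.94  0.84 -1.59] 0.0
45 0.02 [ 0.512 -0.23   0.083] [-0.82  0.26  2.07  1.17  0.71 -1.91] 0.0
45 0.02 [ 0.512 -0.23   0.083] [-0.82  0.26  2.07  1.17  0.71 -1.91] 0.0
35 0.01 [ 0.502 -0.232  0.062] [-0.91  0.36  2.14  1.51  0.83 -2.34] 0.0
35 0.01 [ 0.502 -0.232  0.062] [-0.91  0.36  2.14  1.51  0.83 -2.34] 0.0
```

Lifted, and the refined model now fits to 0.2 mm. I plan a joint-space turnover path: pull away from the riser, then swing to 45° above the mat with the plain back underneath.

```bash
cat > plan.py <<'E'
from kin import *
a=np.radians; m=np.array([.511,-.23,.004]); h=np.array([np.cos(a(11.5)),np.sin(a(11.5)),0]); u=np.array([0,0,1.])
def lay(pit,up,d=.086): return m+h*.06-(np.cos(a(pit))*h-np.sin(a(pit))*u)*d+up*u, pose(a(11.5),a(pit),1)
def corners(p,C): return [p+C.apply([x,y,z]) for x in(-.004,.004) for y in(-.075,.075) for z in(-.034,.086)]
E
python3 - <<'E'
from plan import *
o=ctrl.get_obs(); q0=o['qpos']; R0=R.from_euler('xyz',o['eef_rot'])
qa,e=ik(np.array([.555,-.04,.32]),R0,q0); print(qa.round(2),e)
qb,e2=ik(*lay(45,.10),np.array([-.8,.1,2,.95,.8,-1.6])); print(qb.round(2),e2)
Q=[q0+(qa-q0)*i/4 for i in range(1,5)]+[qa+(qb-qa)*i/30 for i in range(1,31)]
pp,pC=o['ee_pos'],R0
for i,q in enumerate(Q):
    p=fk2(q,P8); C=fk(q,P8[:6])[1]; K=np.array(corners(p,C))
    print(i,rel(p,C,o['ee_pos'],R0),'d',round(np.linalg.norm(p-pp)*1000),round(np.degrees((pC.inv()*C).magnitude()),1),'tcp',p.round(2),'minz',K[:,2].min().round(3),'maxx',K[:,0].max().round(2)); pp,pC=p,C
E
```

```text
[-0.57  0.74  1.24  1.25  2.2   1.05] 4.362621375264553e-12
[-0.82  0.11  2.01  0.97  0.82 -1.64] 7.421421081843516e-10
0 [-2.190e+00 -4.660e-01 -3.252e+00  3.000e-03 -6.000e-03 -2.000e-03] d 39 0.4 tcp [0.55 0.06 0.26] minz 0.251 maxx 0.63
1 [-4.348e+00 -5.790e-01 -6.487e+00  4.000e-03 -9.000e-03 -2.000e-03] d 39 0.1 tcp [0.55 0.02 0.28] minz 0.273 maxx 0.63
2 [-6.476e+00 -3.550e-01 -9.697e+00  3.000e-03 -6.000e-03 -2.000e-03] d 39 0.1 tcp [ 0.56 -0.01  0.3 ] minz 0.294 maxx 0.64
3 [ -8.563   0.194 -12.859   0.      0.      0.   ] d 38 0.4 tcp [ 0.55 -0.04  0.32] minz 0.315 maxx 0.63
4 [ -8.18   -0.199 -12.86    0.043   0.029  -0.081] d 5 5.5 tcp [ 0.56 -0.04  0.32] minz 0.303 maxx 0.64
5 [ -7.766  -0.569 -12.919   0.084   0.061  -0.161] d 6 5.5 tcp [ 0.56 -0.04  0.31] minz 0.291 maxx 0.64
6 [ -7.323  -0.911 -13.036   0.121   0.098  -0.242] d 6 5.5 tcp [ 0.57 -0.04  0.31] minz 0.278 maxx 0.64
7 [ -6.853  -1.224 -13.21    0.155   0.138  -0.322] d 6 5.5 tcp [ 0.57 -0.04  0.3 ] minz 0.265 maxx 0.65
8 [ -6.359  -1.505 -13.439   0.185   0.183  -0.402] d 6 5.5 tcp [ 0.57 -0.04  0.3 ] minz
[... 2024 characters left out ...]
1.652] d 12 5.7 tcp [ 0.55 -0.17  0.19] minz 0.093 maxx 0.62
28 [  4.919   2.726 -26.724  -0.263   1.455  -1.693] d 12 5.7 tcp [ 0.55 -0.18  0.19] minz 0.093 maxx 0.61
29 [  5.373   3.502 -27.619  -0.351   1.513  -1.729] d 13 5.7 tcp [ 0.54 -0.19  0.18] minz 0.093 maxx 0.61
30 [  5.802   4.33  -28.512  -0.444   1.566  -1.761] d 13 5.7 tcp [ 0.53 -0.2   0.18] minz 0.094 maxx 0.6
31 [  6.203   5.21  -29.402  -0.545   1.615  -1.789] d 13 5.7 tcp [ 0.53 -0.21  0.17] minz 0.096 maxx 0.6
32 [  6.577   6.14  -30.285  -0.652   1.659  -1.812] d 13 5.7 tcp [ 0.52 -0.22  0.17] minz 0.098 maxx 0.59
33 [  6.92    7.119 -31.157  -0.764   1.697  -1.83 ] d 14 5.8 tcp [ 0.51 -0.23  0.16] minz 0.101 maxx 0.59
```

{"name": "play_rows", "arguments": {"steps": [[[-1.0,-0.2,-1.5,0,0,0,0],[-3.2,-0.5,-4.8,0,0,0,0],[-5.4,-0.5,-8,0,0,0,0],[-7.5,-0.2,-11,0,0,0,0],[-8.56,0.2,-12.86,0,0,0,0],[-8.2,-0.2,-12.9,0.043,0.03,-0.08,0],[-7.8,-0.6,-12.9,0.084,0.06,-0.16,0],[-7.3,-0.9,-13,0.12,0.1,-0.24,0],[-6.85,-1.2,-13.2,0.155,0.14,-0.32,0],[-6.4,-1.5,-13.4,0.185,0.18,-0.4,0],[-5.8,-1.75,-13.7,0.21,0.23,-0.48,0],[-5.3,-1.95,-14.1,0.235,0.28,-0.56,0],[-4.75,-2.1,-14.4,0.25,0.335,-0.64,0],[-4.2,-2.25,-14.9,0.27,0.39,-0.715,0],[-3.6,-2.3,-15.4,0.28,0.45,-0.79,0],[-3,-2.35,-15.9,0.28,0.51,-0.865,0],[-2.4,-2.35,-16.5,0.28,0.575,-0.94,0],[-1.8,-2.3,-17.1,0.275,0.64,-1.01,0],[-1.2,-2.2,-17.8,0.265,0.71,-1.08,0],[-0.6,-2,-18.4,0.25,0.78,-1.15,0]]]}}

```text
time_s: 15.15
ee_pos: [0.584, -0.0926, 0.2388]
eef_rot: [-2.014, 0.178, -0.62]
force: [0.6, -1.2, -1.6]
grip_width: 0.0072
```

```bash
python3 - <<'E'
from plan import *
o=ctrl.get_obs(); q0=o['qpos']; R0=R.from_euler('xyz',o['eef_rot']); print(q0.round(2),o['grip_width'],o['force'],fk2(q0,P8)-o['ee_pos'])
qb,e2=ik(*lay(45,.06),np.array([-.8,.1,2,.95,.8,-1.6])); print(qb.round(2),e2)
pp,pC=o['ee_pos'],R0
for i in range(1,18):
    q=q0+(qb-q0)*i/17
    p=fk2(q,P8); C=fk(q,P8[:6])[1]; K=np.array(corners(p,C))
    print(i,rel(p,C,o['ee_pos'],R0).round(2).tolist(),'d',round(np.linalg.norm(p-pp)*1000),round(np.degrees((pC.inv()*C).magnitude()),1),'minz',K[:,2].min().round(3)); pp,pC=p,C
E
```

```text
[-0.69  0.42  1.63  1.11  1.5  -0.31] 0.0072125129500223385 [ 0.55043214 -1.23856262 -1.59276436] [2.76000540e-05 1.37555761e-05 5.10055240e-05]
[-0.82  0.18  2.04  1.06  0.76 -1.77] 6.759322268568013e-11
1 [0.5, 0.81, -0.22, -0.02, 0.04, -0.07] d 10 5.0 minz 0.126
2 [0.98, 1.66, -0.49, -0.04, 0.08, -0.15] d 10 5.0 minz 0.118
3 [1.43, 2.53, -0.8, -0.06, 0.12, -0.22] d 10 5.0 minz 0.11
4 [1.85, 3.43, -1.16, -0.09, 0.16, -0.3] d 11 5.0 minz 0.102
5 [2.25, 4.34, -1.56, -0.12, 0.19, -0.37] d 11 5.0 minz 0.096
6 [2.62, 5.28, -2.0, -0.15, 0.22, -0.44] d 11 5.0 minz 0.089
7 [2.95, 6.24, -2.49, -0.19, 0.25, -0.52] d 11 5.0 minz 0.084
8 [3.24, 7.21, -3.02, -0.23, 0.28, -0.59] d 11 5.0 minz 0.079
9 [3.5, 8.2, -3.58, -0.28, 0.3, -0.66] d 12 5.0 minz 0.075
10 [3.72, 9.21, -4.18, -0.33, 0.32, -0.73] d 12 5.0 minz 0.071
11 [3.89, 10.22, -4.82, -0.38, 0.33, -0.8] d 12 5.0 minz 0.068
12 [4.02, 11.25, -5.49, -0.43, 0.35, -0.87] d 12 5.0 minz 0.066
13 [4.11, 12.28, -6.2, -0.49, 0.35, -0.94] d 13 5.0 minz 0.064
14 [4.15, 13.32, -6.94, -0.54, 0.36, -1.0] d 13 5.0 minz 0.063
15 [4.14, 14.37, -7.71, -0.6, 0.36, -1.07] d 13 5.1 minz 0.062
16 [4.08, 15.41, -8.5, -0.66, 0.35, -1.14] d 13 5.1 minz 0.061
17 [3.98, 16.45, -9.33, -0.73, 0.34, -1.2] d 13 5.1 minz 0.061
```

{"name": "play_rows", "arguments": {"steps": [[[0.5,0.8,-0.2,-0.02,0.04,-0.07,0],[1,1.65,-0.5,-0.04,0.08,-0.15,0],[1.4,2.5,-0.8,-0.06,0.12,-0.22,0],[1.85,3.4,-1.15,-0.09,0.16,-0.3,0],[2.25,4.3,-1.55,-0.12,0.19,-0.37,0],[2.6,5.3,-2,-0.15,0.22,-0.44,0],[2.95,6.2,-2.5,-0.19,0.25,-0.52,0],[3.25,7.2,-3,-0.23,0.28,-0.59,0],[3.5,8.2,-3.6,-0.28,0.3,-0.66,0],[3.7,9.2,-4.2,-0.33,0.32,-0.73,0],[3.9,10.2,-4.8,-0.38,0.33,-0.8,0],[4,11.25,-5.5,-0.43,0.35,-0.87,0],[4.1,12.3,-6.2,-0.49,0.35,-0.94,0],[4.15,13.3,-6.95,-0.54,0.36,-1,0],[4.15,14.4,-7.7,-0.6,0.36,-1.07,0],[4.1,15.4,-8.5,-0.66,0.35,-1.14,0],[4,16.45,-9.3,-0.73,0.34,-1.2,0],[4,16.45,-9.3,-0.73,0.34,-1.2,0],[4,16.45,-9.3,-0.73,0.34,-1.2,0]]]}}

```text
time_s: 16.73
ee_pos: [0.5103, -0.2295, 0.124]
eef_rot: [-3.139, -0.784, 0.199]
force: [0.5, -0.5, -1.5]
grip_width: 0.007
```

```bash
python3 - <<'E'
from plan import *
o=ctrl.get_obs(); q0=o['qpos']; print(q0.round(2),o['grip_width'],o['force'],o['ee_pos'])
print('pose err to lay(45,.06)',rel(*lay(45,.06)),'to lay(38,.004)',rel(*lay(38,.004)))
for n in('side','scene'): c=shot(n); pickle.dump(c,open(n+'7.pkl','wb'))
a_=pickle.load(open('scene7.pkl','rb'))['frame'][190:390,100:366]; b=pickle.load(open('side7.pkl','rb'))['frame'][200:400,250:516]
cv2.imwrite('pics/v7.png',np.hstack([cv2.resize(a_,(400,300)),cv2.resize(b,(400,300))]))
for pit in (45,40,35,30):
    qq,e=ik(*lay(pit,.002),q0); print(pit,qq.round(2),round(e,4))
E
```

```text
[-0.82  0.18  2.04  1.06  0.76 -1.76] 0.007013363383224196 [ 0.49250058 -0.54260817 -1.46745911] [ 0.5103254  -0.22946944  0.12399457]
pose err to lay(45,.06) [ 0.04   0.065 -0.076 -0.001  0.001 -0.002] to lay(38,.004) [-4.964e+00  7.700e-02  3.953e+00 -1.000e-03  1.230e-01 -2.000e-03]
45 [-0.82  0.3   2.07  1.21  0.7  -1.97] 0.0
40 [-0.87  0.33  2.12  1.38  0.75 -2.18] 0.0
35 [-0.92  0.38  2.15  1.52  0.83 -2.36] 0.0
30 [-0.96  0.44  2.17  1.63  0.92 -2.52] 0.0
```

View pics/v7.png

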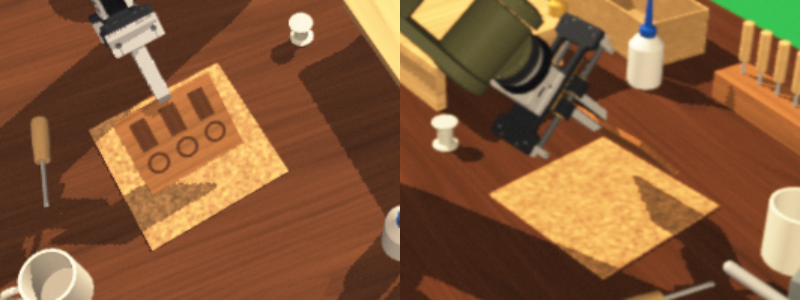

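Scene and side views: the pocketed face is up, and the board is held at 45° above the mat, square to it. I lower to 35° with the far edge just above the mat.

```bash
python3 - <<'E'
from plan import *
for pit,up in((40,.03),(35,.01)): print(rel(*lay(pit,up)))
E
```

```text
[-2.896e+00  3.100e-02  2.086e+00 -1.000e-03  8.800e-02 -1.000e-03]
[-5.053e+00  3.400e-02  3.599e+00 -1.000e-03  1.750e-01 -1.000e-03]
```

{"name": "play_rows", "arguments": {"steps": [[[-0.7,0,0.5,0,0.02,0,0],[-1.5,0,1,0,0.05,0,0],[-2.2,0,1.6,0,0.07,0,0],[-2.9,0,2.1,0,0.09,0,0],[-3.6,0,2.6,0,0.115,0,0],[-4.3,0,3.1,0,0.145,0,0],[-5,0,3.6,0,0.175,0,0],[-5.05,0,3.6,0,0.175,0,0],[-5.05,0,3.6,0,0.175,0,0],[-5.05,0,3.6,0,0.175,0,0]]]}}

```text
time_s: 17.67
ee_pos: [0.5011, -0.232, 0.0638]
eef_rot: [-3.139, -0.96, 0.198]
force: [0.5, 0.2, -2.0]
grip_width: 0.0072
```

```bash
python3 - <<'E'
from plan import *
o=ctrl.get_obs(); print(o['ee_pos'],o['force'],rel(*lay(35,.01))); R0=R.from_euler('xyz',o['eef_rot'])
print('down 1cm',(R0.inv().apply([0,0,-1])).round(3))
E
```

```text
[ 0.5011471  -0.23198654  0.06384063] [ 0.45699065  0.18980904 -1.98638034] [-0.065  0.002 -0.003 -0.001  0.    -0.002]
down 1cm [-0.819  0.002  0.574]
```

Guarded lowering, 2 mm at a time.

{"name": "play_rows", "arguments": {"steps": [[[-0.16,0,0.11,0,0,0,0],[-0.33,0,0.23,0,0,0,0],[-0.41,0,0.29,0,0,0,0],[-0.41,0,0.29,0,0,0,0]]]}}

```text
time_s: 18.0
ee_pos: [0.5013, -0.2318, 0.0589]
eef_rot: [-3.139, -0.96, 0.198]
force: [-0.1, 0.5, -0.4]
grip_width: 0.007
```

{"name": "play_rows", "arguments": {"steps": [[[-0.12,0,0.09,0,0,0,0],[-0.2,0,0.14,0,0,0,0],[-0.2,0,0.14,0,0,0,0]]]}}

```text
time_s: 18.25
ee_pos: [0.5013, -0.2319, 0.0564]
eef_rot: [-3.139, -0.96, 0.198]
force: [0.6, 0.1, -0.5]
grip_width: 0.0072
```

{"name": "play_rows", "arguments": {"steps": [[[-0.1,0,0.07,0,0,0,0],[-0.16,0,0.11,0,0,0,0],[-0.16,0,0.11,0,0,0,0]]]}}

```text
time_s: 18.5
ee_pos: [0.5013, -0.232, 0.0545]
eef_rot: [-3.139, -0.96, 0.198]
force: [-1.9, -1.1, 1.7]
grip_width: 0.0071
```

```bash
python3 - <<'E'
from plan import *
o=ctrl.get_obs(); print(o['ee_pos'],o['force'],o['moment'])
K=np.array(corners(o['ee_pos'],R.from_euler('xyz',o['eef_rot']))); print(K.round(4))
E
```

```text
[ 0.50133868 -0.23199507  0.05450849] [-1.85232506 -1.06471998  1.69227142] [-0.11501872  0.15892924 -0.0530139 ]
[[ 0.4569 -0.1645  0.0708]
 [ 0.5532 -0.1449  0.002 ]
 [ 0.4867 -0.3115  0.0706]
 [ 0.5831 -0.2918  0.0018]
 [ 0.4614 -0.1636  0.0774]
 [ 0.5577 -0.1439  0.0086]
 [ 0.4912 -0.3106  0.0772]
 [ 0.5875 -0.2909  0.0084]]
```

Contact (force turns to +1.7 N), and the far edge is on the mat where planned. I open slowly while shifting so that the lower finger stays put under the board.

{"name": "play_rows", "arguments": {"steps": [[[0.1,0,0,0,0,0,0.1],[0.25,0,0,0,0,0,0.13],[0.4,0,0,0,0,0,0.16],[0.55,0,0,0,0,0,0.19],[0.7,0,0,0,0,0,0.22],[0.85,0,0,0,0,0,0.25],[1,0,0,0,0,0,0.28],[1.1,0,0,0,0,0,0.31],[1.25,0,0,0,0,0,0.34],[1.4,0,0,0,0,0,0.37],[1.55,0,0,0,0,0,0.4],[1.7,0,0,0,0,0,0.43],[1.85,0,0,0,0,0,0.46],[2,0,0,0,0,0,0.5],[2,0,0,0,0,0,0.5],[2,0,0,0,0,0,0.5]]]}}

```text
time_s: 19.83
ee_pos: [0.5126, -0.2297, 0.071]
eef_rot: [-3.139, -0.96, 0.199]
force: [-0.0, 0.4, -1.0]
grip_width: 0.0471
```

```bash
python3 - <<'E'
from plan import *
o=ctrl.get_obs(); print(o['ee_pos'],o['force'],o['grip_width'])
F=m+h*.06
for dh,z,p in((-.064,.058,38),(-.070,.045,42),(-.074,.034,45)): print(rel(F*[1,1,0]+h*dh+u*z,pose(a(11.5),a(p),1)))
for n in('side','scene'): c=shot(n); pickle.dump(c,open(n+'8.pkl','wb'))
a_=pickle.load(open('scene8.pkl','rb'))['frame'][220:370,130:330]; b=pickle.load(open('side8.pkl','rb'))['frame'][250:400,290:490]
cv2.imwrite('pics/v8.png',np.hstack([cv2.resize(x,(400,300),interpolation=cv2.INTER_CUBIC) for x in(a_,b)]))
E
```

```text
[ 0.51264252 -0.22970097  0.07096076] [-0.01133665  0.41592016 -0.95879683] 0.04709699938784732
[-1.387e+00 -2.000e-03  2.790e-01 -1.000e-03 -5.300e-02 -1.000e-03]
[-2.796e+00  0.000e+00  5.320e-01 -1.000e-03 -1.230e-01 -1.000e-03]
[-3.927e+00  2.000e-03  8.350e-01 -1.000e-03 -1.750e-01 -1.000e-03]
```

View pics/v8.png

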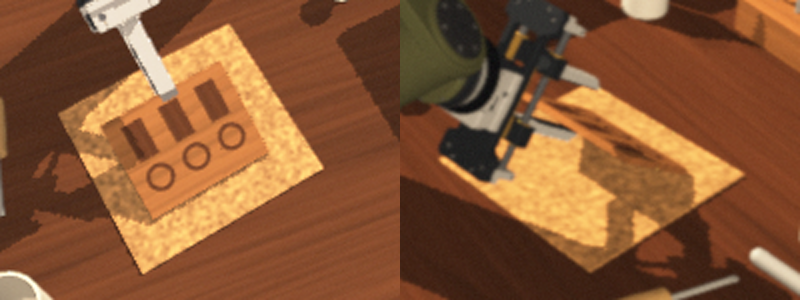

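The board leans on the lower finger with its far edge on the mat, well centred. I lower the finger.

{"name": "play_rows", "arguments": {"steps": [[[-0.45,0,0.1,0,-0.018,0,0.5],[-0.9,0,0.2,0,-0.035,0,0.5],[-1.4,0,0.28,0,-0.053,0,0.5],[-1.85,0,0.36,0,-0.075,0,0.5],[-2.3,0,0.45,0,-0.1,0,0.5],[-2.8,0,0.53,0,-0.123,0,0.5],[-3.2,0,0.63,0,-0.14,0,0.5],[-3.5,0,0.73,0,-0.16,0,0.5],[-3.7,0,0.78,0,-0.175,0,0.5],[-3.7,0,0.78,0,-0.175,0,0.5]]]}}

```text
time_s: 20.77
ee_pos: [0.4981, -0.2325, 0.0359]
eef_rot: [-3.14, -0.784, 0.199]
force: [-0.7, -0.4, -0.4]
grip_width: 0.0471
```

```bash
python3 - <<'E'
from plan import *
o=ctrl.get_obs(); print(o['ee_pos'],o['force'],o['eef_rot'],o['grip_width'])
print(R.from_euler('xyz',o['eef_rot']).inv().apply([0,0,-1]).round(2))
E
```

```text
[ 0.49806939 -0.23254154  0.03587396] [-0.65428087 -0.44206611 -0.35085384] [-3.13958652 -0.78396489  0.19932731] 0.04709048720996735
[-0.71  0.    0.71]
```

{"name": "play_rows", "arguments": {"steps": [[[-0.15,0,0.15,0,0,0,0.5],[-0.28,0,0.28,0,0,0,0.5],[-0.28,0,0.28,0,0,0,0.5]]]}}

```text
time_s: 21.02
ee_pos: [0.4979, -0.2325, 0.0315]
eef_rot: [-3.139, -0.784, 0.199]
force: [-0.7, 0.1, -0.4]
grip_width: 0.0469
```

{"name": "play_rows", "arguments": {"steps": [[[-0.1,0,0.1,0,0,0,0.5],[-0.18,0,0.18,0,0,0,0.5],[-0.18,0,0.18,0,0,0,0.5]]]}}

```text
time_s: 21.27
ee_pos: [0.4978, -0.2324, 0.0286]
eef_rot: [-3.138, -0.784, 0.198]
force: [-0.6, -0.3, -0.2]
grip_width: 0.0471
```

```bash
python3 - <<'E'
from plan import *
o=ctrl.get_obs(); print(o['ee_pos'],o['force'])
c=shot('side'); cv2.imwrite('pics/v9.png',cv2.resize(c['frame'][270:370,310:460],None,fx=4,fy=4,interpolation=cv2.INTER_CUBIC))
E
```

```text
[ 0.49779276 -0.23236493  0.02862364] [-0.57733099 -0.33067015 -0.20340945]
```

View pics/v9.png

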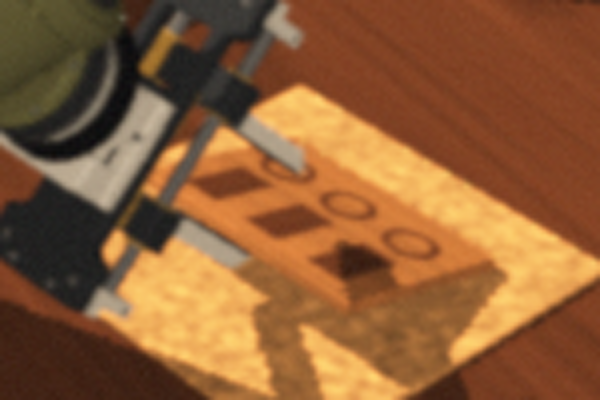

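The board is nearly flat, and the finger is still under its near edge. I lower to touch the mat.

{"name": "play_rows", "arguments": {"steps": [[[-0.1,0,0.1,0,0,0,0.5],[-0.16,0,0.16,0,0,0,0.5],[-0.16,0,0.16,0,0,0,0.5]]]}}

```text
time_s: 21.57
ee_pos: [0.4978, -0.2324, 0.0263]
eef_rot: [-3.138, -0.784, 0.198]
force: [-0.8, 0.2, -0.3]
grip_width: 0.0469
```

{"name": "play_rows", "arguments": {"steps": [[[-0.1,0,0.1,0,0,0,0.5],[-0.16,0,0.16,0,0,0,0.5],[-0.16,0,0.16,0,0,0,0.5]]]}}

```text
time_s: 21.82
ee_pos: [0.4977, -0.2323, 0.0239]
eef_rot: [-3.138, -0.784, 0.198]
force: [0.0, -0.0, -0.4]
grip_width: 0.0472
```

{"name": "play_rows", "arguments": {"steps": [[[-0.1,0,0.1,0,0,0,0.5],[-0.14,0,0.14,0,0,0,0.5],[-0.14,0,0.14,0,0,0,0.5]]]}}

```text
time_s: 22.07
ee_pos: [0.4977, -0.2323, 0.0217]
eef_rot: [-3.138, -0.783, 0.198]
force: [-0.6, -0.9, -1.0]
grip_width: 0.0468
```

{"name": "play_rows", "arguments": {"steps": [[[-0.1,0,0.1,0,0,0,0.5],[-0.14,0,0.14,0,0,0,0.5],[-0.14,0,0.14,0,0,0,0.5]]]}}

```text
time_s: 22.32
ee_pos: [0.4976, -0.2322, 0.0196]
eef_rot: [-3.137, -0.783, 0.198]
force: [-0.6, -0.2, -0.7]
grip_width: 0.0471
```

{"name": "play_rows", "arguments": {"steps": [[[-0.1,0,0.1,0,0,0,0.5],[-0.14,0,0.14,0,0,0,0.5],[-0.14,0,0.14,0,0,0,0.5]]]}}

```text
time_s: 22.57
ee_pos: [0.4976, -0.2322, 0.0174]
eef_rot: [-3.137, -0.783, 0.197]
force: [0.2, -0.9, -0.8]
grip_width: 0.047
```

{"name": "play_rows", "arguments": {"steps": [[[-0.1,0,0.1,0,0,0,0.5],[-0.14,0,0.14,0,0,0,0.5],[-0.14,0,0.14,0,0,0,0.5]]]}}

```text
time_s: 22.82
ee_pos: [0.4975, -0.2321, 0.0153]
eef_rot: [-3.137, -0.783, 0.197]
force: [0.2, -0.1, -1.1]
grip_width: 0.0468
```

```bash
python3 - <<'E'
from plan import *
c=shot('side'); o,d=ray(c,310+248/4,270+262/4); n=np.cross(h,u); p=np.array([.4978,-.2324,.0286])
for off in(0,-.008): t=((p+n*(-off)-o)@n)/(d@n); x=o+d*t; print(off,x.round(4),'rel tcp h,z',((x-p)@h).round(4),(x-p)[2].round(4))
g=cv2.cvtColor(c['frame'],cv2.COLOR_BGR2HSV)
E
```

```text
0 [ 0.4705 -0.238   0.0145] rel tcp h,z -0.0278 -0.0141
-0.008 [ 0.4639 -0.2475  0.0234] rel tcp h,z -0.0363 -0.0052
```

The tip is only a few mm above the mat, and the force still shows about half the board's weight on it. I pull the finger straight back out, horizontally and slowly.

{"name": "play_rows", "arguments": {"steps": [[[-0.4,0,-0.4,0,0,0,0.5],[-0.9,0,-0.9,0,0,0,0.5],[-1.4,0,-1.4,0,0,0,0.5],[-1.9,0,-1.9,0,0,0,0.5],[-2.4,0,-2.4,0,0,0,0.5],[-2.9,0,-2.9,0,0,0,0.5],[-3.4,0,-3.4,0,0,0,0.5],[-3.9,0,-3.9,0,0,0,0.5],[-4.4,0,-4.4,0,0,0,0.5],[-4.4,0,-4.4,0,0,0,0.5]]]}}

```text
time_s: 23.7
ee_pos: [0.4355, -0.2448, 0.0154]
eef_rot: [-3.137, -0.783, 0.196]
force: [-0.3, -0.2, 1.0]
grip_width: 0.0467
```

```bash
python3 - <<'E'
from plan import *
o=ctrl.get_obs(); print(o['ee_pos'],o['force'])
for n in('side','scene'): c=shot(n); pickle.dump(c,open(n+'10.pkl','wb'))
a_=pickle.load(open('scene10.pkl','rb'))['frame'][225:365,140:300]; b=pickle.load(open('side10.pkl','rb'))['frame'][270:396,300:470]
cv2.imwrite('pics/v10.png',np.hstack([cv2.resize(a_,(400,350),interpolation=cv2.INTER_CUBIC),cv2.resize(b,(400,350),interpolation=cv2.INTER_CUBIC)]))
E
```

```text
[ 0.43553972 -0.24480523  0.01540278] [-0.27076588 -0.22021707  1.02462142]
```

The hand is clear and carries no load. The picture budget is used up, so I back off along the tool axis and check numerically.

{"name": "play_rows", "arguments": {"steps": [[[0,0,-2,0,0,0,0.5],[0,0,-5,0,0,0,0.5],[0,0,-8,0,0,0,0.5],[0,0,-11,0,0,0,0.5],[0,0,-14,0,0,0,0.5],[0,0,-14,0,0,0,0.5],[0,0,-14,0,0,0,0.5]]]}}

```text
time_s: 24.38
ee_pos: [0.3397, -0.2657, 0.1155]
eef_rot: [-3.141, -0.784, 0.198]
force: [0.9, -0.1, 0.2]
grip_width: 0.0466
```

```bash
python3 - <<'E'
from m import *
o=ctrl.get_obs(); print(o['ee_pos'],o['force'],o['qpos'].round(2))
R_=np.radians(11.5); A=np.array([[np.cos(R_),np.sin(R_)],[-np.sin(R_),np.cos(R_)]])
for n,box in(('scene',(140,310,220,370)),('side',(300,475,280,395))):
    c=shot(n); pickle.dump(c,open(n+'11.pkl','wb'))
    hsv=cv2.cvtColor(c['frame'],cv2.COLOR_BGR2HSV); p=[int(round(v)) for v in proj(c,[.511,-.23,.012])]; print(n,p,hsv[p[1],p[0]])
    H,S,V=[hsv[...,i].astype(int) for i in range(3)]
    for k in (12,14,15,16):
        mk=((H<=k)&(V>90)&(S>120)).astype(np.uint8)*255; B=np.zeros_like(mk); B[box[2]:box[3],box[0]:box[1]]=255
        mk=cv2.morphologyEx(cv2.morphologyEx(mk&B,cv2.MORPH_CLOSE,np.ones((7,7))),cv2.MORPH_OPEN,np.ones((5,5)))
        l,lab=cv2.connectedComponents(mk); i=lab[p[1],p[0]]
        if i==0: continue
        cs,_=cv2.findContours((lab==i).astype(np.uint8)*255,cv2.RETR_EXTERNAL,cv2.CHAIN_APPROX_NONE); ct=max(cs,key=cv2.contourArea)[:,0]
        W=np.array([onz(c,x,y,.012)[:2] for x,y in ct],np.float32); r=cv2.minAreaRect(W*1000); ctr=np.array(r[0])/1000
        print(k,'rect',np.round(r[0],1),np.round(r[1],1),round(r[2],1),'fill',round(cv2.contourArea(W*1000)/(r[1][0]*r[1][1]),2),'in mat',(A@(ctr-[.511,-.23])).round(4))
E
```

```text
[ 0.33967411 -0.26565406  0.11553441] [ 0.89508099 -0.08112239  0.17574492] [-1.27  0.04  2.23  0.96  1.03 -2.05]
scene [224, 289] [ 10 168 137]
12 rect [ 524.4 -231. ] [117.1 143.6] 5.7 fill 0.66 in mat [ 0.0129 -0.0037]
14 rect [ 521.6 -230.7] [138.  173.2] 10.8 fill 0.81 in mat [ 0.0103 -0.0028]
15 rect [ 512.2 -224.8] [389.8 374.6] 67.9 fill 0.82 in mat [0.0022 0.0049]
16 rect [ 512.2 -224.8] [389.8 374.6] 67.9 fill 0.82 in mat [0.0022 0.0049]
side [386, 329] [ 10 191 127]
12 rect [ 506.5 -242.9] [102.6 145.3] 10.1 fill 0.82 in mat [-0.007  -0.0117]
14 rect [ 514.1 -241.2] [127.8 162.5] 10.7 fill 0.93 in mat [ 0.0008 -0.0116]
15 rect [ 528.5 -243. ] [391.6 414.2] 60.3 fill 0.6 in mat [ 0.0145 -0.0163]
16 rect [ 528.5 -243. ] [391.6 414.2] 60.3 fill 0.75 in mat [ 0.0145 -0.0163]
```

Both views put the board on the mat, within about 15 mm of its centre, at about 11° against the mat's 11.5°. The hand is clear. I compare the bystanders with the first picture, then hand in.

```bash
python3 - <<'E'
from h import *
s0,s1=[pickle.load(open(f'scene{i}.pkl','rb'))['frame'].astype(int) for i in('0','11')]
for n,x,y in(('spool',301,208),('jar',463,238),('weight',408,270),('glue',369,345),('mug',135,380),('awl',128,295),('parcel',508,230)):
    print(n,np.abs(s0[y-12:y+12,x-12:x+12]-s1[y-12:y+12,x-12:x+12]).mean().round(1))
o=ctrl.get_obs(); print(np.abs(o['joint_vel']).max(),o['time_s']); print(ctrl.hand_in())
E
```

```text
spool 35.8
jar 2.9
weight 3.1
glue 3.9
mug 4.3
awl 29.3
parcel 3.7
0.016119512348403236 24.4833
the job is handed in; nothing more can be done
None
```

The job is handed in at 24.5 s on the robot's clock. The board is on the cork mat with its pocketed face up; no verdict was given.

**What I did:**
- I slid the board out over the riser's middle-side edge, to about 41 mm overhang (riser-frame y = -0.101 m). The first push missed because the open fingertips sit higher than the tool point, so they passed over the board; the second, lower push worked.
- I gripped the overhang level from the side, lifted it, and turned it over above the mat.
- I set the far edge on the mat, lowered the near edge on the lower finger, pulled the finger out and backed off.

**What the last checks showed:**
- **Position:** the board centre came out between 1 and 14 mm from the mat's centre along each side, depending on the view. It lies at about 11°, against about 11.5° for the mat. The two views differ by about 10–15 mm, because mask edges and shadows blur the outline. They use colour masks only, as the 12-picture viewing limit was reached before the final picture.
- **Resting state:** after the finger came out, the force readings were back to the noise level and the hand was clear. I did not measure separately that the near edge lies flat after its last few mm of drop.
- **Bystanders:** the jar, weight, glue, mug and parcel look the same as in the first picture. The spool and awl patches changed (mean difference about 36 and 29 grey levels). I think this is the arm or its shadow falling there, since I planned every move clear of both and saw no contact forces, but I did not confirm it.

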